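# Set the slice stop of a wax saw guide and load the block

### The arm

A 6-joint arm with a two-finger parallel gripper is mounted at the origin on a cart in front of the work surface, level with it; the furniture and walls round the work are solid. World frame = base frame: x ahead of the robot, y to its left, z up, the work surface at z = 0. Lengths are in m, angles in rad, forces in N, time in s.
With the tool pointing down it reaches from about 0.3 to 0.875 m from the base axis. Payload 6.4 kg.
Tool frame: the origin (TCP) lies at the very end of the fingers, on their centre line; the grasp point (between the pads) lies 19 mm behind it (ctrl.tcp_to_grasp is the distance from the TCP to the grasp point, in m); z points along the fingers, y is the direction in which the jaws open and shut (so a half turn about z gives the same grasp; the last joint's range is limited). The gripper opens to 85 mm and grips with 20 to 120 N. Pads are 22 mm wide; open, the fingers measure 114 mm over their backs; the gripper's body (76 mm by 85 mm) begins 54 mm behind the grasp point. The pads swing forward as they close: fully open they stand 13 mm farther back than shut.
Start: joints at [0.959, 0.181, 1.607, -0, 1.354, -0.206], TCP at [0.227, 0.528, 0.231] pointing down, gripper open.
Joint ranges: [-2.99, 2.99], [-0.89, 2.07], [0.3, 2.58], [-1.14, 4.28], [0, 2.63], [-3.12, 3.12]. Speed limits (rad/s): [2.57, 2.57, 3.01, 3.14, 3.14, 3.14].

### API

Orientations are given as a unit quaternion [w, x, y, z].
In Python, from bench import ctrl gives the robot as it stands. The module is installed in compiled form; this text tells all that it offers.
- The arm moves only by the tool drive_tool, never from a script. Its argument "deltas" is a list of rows, each an object with "slide": the shift along the tool's x, y, z as a fraction of full scale, a list of three; "delta_rot": the turn, a rotation vector about the tool's x, y, z as a fraction of full scale, a list of three; "hand": the opening, from 0 (shut) to 1 (fully open). In form: [{"slide": [tx, ty, tz], "delta_rot": [wx, wy, wz], "hand": hand}, ...]. A call has exactly 5 rows; each row shifts and turns the commanded pose from where the row before left it, along the tool's axes as they then stand; what a row does not reach is not made up. Full scale, the value 1, is 50 mm for a shift and 180 degrees for a turn. A row lasts 1/8 s, in which the tool goes at most 62.5 mm and 10.7 degrees, less where a joint would pass 70% of its speed; a pose out of reach is approached as far as the arm can. A call with a number of a shift or a turn outside -1 to 1 is refused whole. A call with a gripper value outside its range is refused whole. The fingers move at their own pace and stop on an object; the grip force is fixed at half the most. Time passes only in rows, so rows that do not move let the fingers close, or fill a call up. It gives the time, the measured TCP pose, the force and the opening at its end, in the units of the state.
- ctrl.get_obs(): the state, without advancing time (a new reading comes with each control period).
- ctrl.camera(name): name is "scene" or "side" or "wrist"; returns a dict with "frame" (400x640x3 uint8, red, green, blue), "mtx" (3x3 intrinsics, pixels), "R" (3x3) and "t" (3): a world point X has camera coordinates R X + t. Camera axes: x right, y down, z forward; pixel columns grow to the right and rows downward; lengths in m; the calibration is good to about 2 mm. A picture is of the moment at which its call begins. There is no depth.
- ctrl.hand_in(): hands the job in, once; it reports no verdict.
The state is a dict: "time_s": time; "q": joint angles; "dq": joint speeds; "joint_efforts": joint torques, N m; "eef_pos": TCP position; "eef_rot": TCP orientation; "wrist_force": force on the tool from outside, world axes, zero at the start; "torque": the same for the moment, N m; "opening": opening from 0.0 (shut) to 1.0 (fully open).
Only numpy, scipy, OpenCV 4.12 (cv2) and the standard library are available. Lean on these libraries where they do the work, as an engineer would, in place of code of your own. Each camera call takes 0.05 s, during which the arm holds its last target.

### The job

The length stop of the saw guide is still parked: pull up its spring plunger knob, slide the stop along to the next hole, the first one in the brass strip, and let the pin snap fully home there without forcing the pin sideways. Then lay the blue wax block flat in the guide, long side flush against the fence, with its end pushed gently up against the stop, ready for sawing. Leave the other things on the bench alone.

Things in the scene. Friction and masses are not known exactly. Their poses are not given: they have to be found in the camera images.
- saw_guide: saw guide, screwed down: dark base plate (x -65 to 47, y +-95 mm, top z = 8 mm: the wax lies on it), aluminium fence (x 0 to 10) and index bar (x 10 to 46), tops at z = 20; two screw heads at x 26, y -26 and -48 reach z 23. Saw kerf at y = -26. Origin: on the bench, in the plane of the fence's front face, mid-length; x from the open front to the fence, y along the fence, z up
- park_hole (a point): mouth of the park hole, in the top of the index bar at guide x 26, y 60, z 20 mm; axes as saw_guide. All holes lie on this line along y, 7.5 mm wide; the pin is 6 mm
- bar_end (a point): point on the bar's top line (guide x 26, y -83, z 20 mm) beyond the brass strip. The strip lies level with the bar's top and has 3 holes, 14 mm apart, going from the park hole towards this point. It is re-clamped for each saw blade, so its first hole is anywhere from 26 to 37 mm from the park hole: not measured, to be found by feel. The pin rides level over the joint between bar and strip
- stop_carriage (a joint): travel of the stop carriage along the bar, m: 0 parked, growing towards the guide's -y, free to 0.066 with the pin out (1 to 4 N of drag). 0.026 to 0.037 in the first brass hole, 0.040 or more in the second. Slate-grey block, 36 mm long in y, guide x 10 to 52 mm, top at z = 45.5 mm; plunger in its middle, stop arm at its -y end
- stop_plunger (a joint): lift of the plunger, m: 0 with the pin fully home in a hole, 0.007 with its tip riding on top of the bar, 0.010 at the upper end stop. A spring pushes it down with 4 N at 0, 7.5 N at 0.007, 9 N at 0.010; let go, it drops by itself where the pin stands over a hole
- knob_centre (a point): middle of the black fluted plunger knob, on its vertical axis; moves with plunger and carriage; axes as saw_guide. Knob 20 mm diameter, from 11 mm below to 10 mm above this point; it takes a side push. Below it a thinner sleeve; the carriage's top is 22 mm below this point and this point 68 mm above the bench when the pin is home
- index_pin: steel locking pin under the knob, inside the carriage: 6 mm, flat end; origin at its tip, z up. It bends if it bears on the bar or strip with more than 20 N
- stop_arm: aluminium stop arm of the carriage, 12 mm thick in y, reaching over the fence and forward to guide x = -41 mm, top 35 mm above the bench. Origin: in the stop face, in line with the fence's front face, level with the base top. Axes as saw_guide; the stop face is its plane y = 0, faces -y and lies 18 mm to the -y side of the plunger's axis
- wax_block: loose block of hard blue wax, 50 x 75 x 28 mm (its x, y, z), 0.06 to 0.13 kg, lying flat to the right of the guide. Origin: centre of its underside. Seated, its long side is along the fence, its origin 25 mm in front of the fence face, 37.5 mm to the -y side of the stop face. More than 20 N against the stop dents it
- green_block: bystander: block of green wax 42 x 55 x 24 mm, origin at the centre of its underside; to be left alone
- calliper: bystander: calliper 51 x 150 x 11 mm lying flat, origin at its underside; to be left alone
- dust_brush: bystander: brush 15 x 167 x 11 mm lying flat behind the guide, origin at its underside; to be left alone
- slice_tray: bystander: white tray 100 x 160 x 22 mm with two wax rings in it, to the left, origin at the centre of its underside; to be left alone

How it is judged:
On the way, in this order (a step that is already met when the one before it is completed fails the run):
1. the plunger is pulled up clear of the park hole (value of joint stop_plunger above 0.0062 m), for 0.05 s.
2. the stop is locked in the next hole: pin fully home in the strip's first hole (value of joint stop_carriage between 0.025 and 0.038 m and value of joint stop_plunger below 0.0015 m), for 0.2 s.
3. the wax block lies flush against the fence and up against the stop (all of step 2 and x of wax_block in the frame of saw_guide between -0.027 and -0.0235 m and y of wax_block in the frame of stop_arm between -0.0395 and -0.036 m and angle between the y axis of wax_block and the y axis of saw_guide, either way round below 0.04 rad and z of wax_block in the frame of saw_guide below 0.0095 m and angle between wax_block's own z axis and vertical below 0.05 rad), for 0.2 s.
At the end, for the whole second after the job is handed in: Pin fully home (lift under 1.5 mm) in the brass strip's first hole (carriage at 25 to 38 mm); the wax block lies flat on the base plate, flush with the fence (within 2 mm, 0.04 rad) and up against the stop (within 2 mm), at rest and released (all of step 3 and linear speed of wax_block below 0.01 m/s); the robot touches nothing.
It fails at once if the locking pin is forced: more than 20 N between the pin and the bar or strip (contact force between index_pin and anything else above 20 N).
It fails at once if the wax is dented: more than 20 N between the wax block and the stop arm (contact force between wax_block and stop_arm above 20 N).
It fails at once if a bystander is shifted by more than 10 mm (distance of any of green_block, calliper, dust_brush, slice_tray from where it was at the start of the episode above 0.01 m).
It also fails if it takes over 54 s, if anything falls off the work surface, if the arm or the gripper's body presses on something with over 40 N, if the wrist force passes 120 N, or if a joint passes its speed limit or range.

## Working session

There is one attempt and no reset: what is moved stays moved. The work goes in short steps, Python scripts to look and compute and a tool call to move; the robot and the scene stay as the last step left them, time stands still between calls to the robot, and variables do not carry over. Pictures are saved under pics/ and viewed, and the job is handed in when it is done.

Besides the shell and the picture viewer there is one more tool, called after "Emit:" as name(argument=value, ...) on one line, values as JSON. drive_tool: Moves the arm, as the interface text tells. Its arguments: {"type":"object","properties":{"deltas":{"type":"array","items":{"type":"object","properties":{"slide":{"type":"array","items":{"type":"number"}},"delta_rot":{"type":"array","items":{"type":"number"}},"hand":{"type":"number"}}}}},"required":["deltas"]}

```bash
mkdir -p pics; cat > h.py <<'E'
import numpy as np, cv2
from bench import ctrl
def snap(name,tag):
    c=ctrl.camera(name); np.savez(f'pics/{tag}.npz',**{k:np.array(v) for k,v in c.items()})
    cv2.imwrite(f'pics/{tag}.png',c['frame'][:,:,::-1]); return c
def load(tag): return dict(np.load(f'pics/{tag}.npz'))
def ray(c,u,v,z):
    R=np.array(c['R']);t=np.array(c['t']);d=R.T@np.linalg.inv(c['mtx'])@np.array([u,v,1.]);o=-R.T@t
    return o+d*(z-o[2])/d[2]
def proj(c,X):
    p=c['mtx']@(c['R']@np.array(X,float)+c['t']); return p[:2]/p[2]
E
python3 - <<'E'
from h import *
for n in ['scene','side','wrist']:
    c=snap(n,n+'0'); print(n,-np.array(c['R']).T@c['t'])
print(ctrl.get_obs(), ctrl.tcp_to_grasp)
E
```

```text
scene [0.27512582 0.41649544 0.75890398]
side [ 0.15994956 -0.32340192  0.81747614]
wrist [0.16089997 0.55717479 0.37355757]
{'time_s': 0.15, 'q': array([ 9.58659116e-01,  1.81393155e-01,  1.60777481e+00,  1.25010971e-05,
        1.35380038e+00, -2.06274296e-01]), 'dq': array([ 0.00052552, -0.00282642, -0.0030854 ,  0.00121976,  0.00048879,
        0.0006862 ]), 'joint_efforts': array([ 1.06598261e-03, -4.45259750e+01, -3.51697111e+01, -1.98924022e-04,
        5.82052147e-03, -7.79922652e-05]), 'eef_pos': array([0.22673532, 0.52794913, 0.23058   ]), 'eef_rot': array([-2.79278329e-04,  2.01542771e-01,  9.79479473e-01, -6.28623653e-04]), 'wrist_force': array([0.4747672 , 0.18914555, 0.3898683 ]), 'torque': array([ 0.01634941, -0.01641239,  0.00301998]), 'opening': 1.001234141571016} 0.0187
```

View pics/scene0.png

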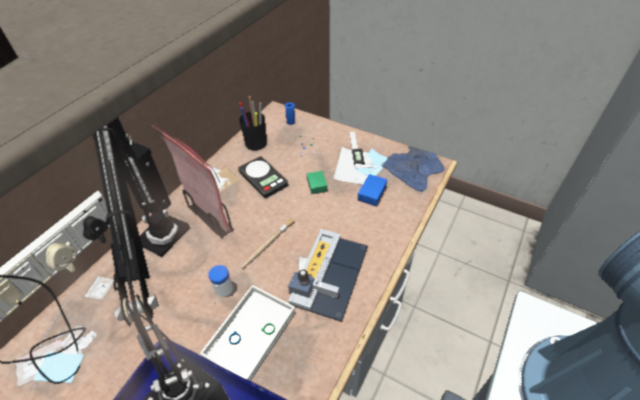

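View pics/side0.png

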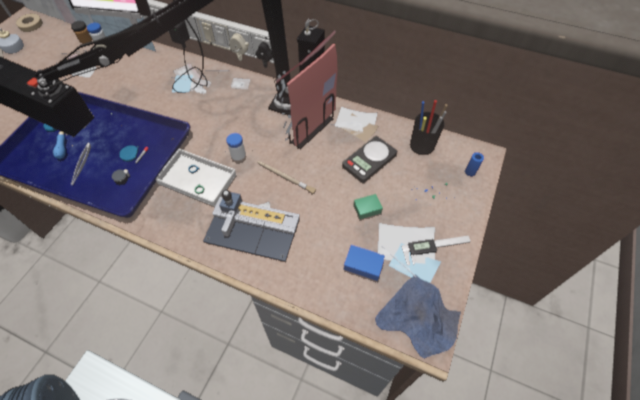

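View pics/wrist0.png

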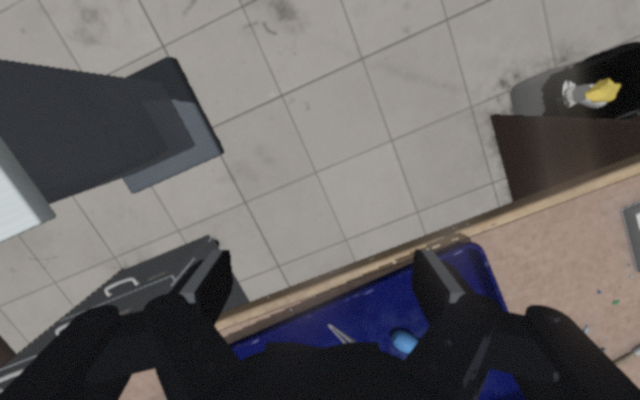

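```bash
python3 - <<'E'
from h import *
a=load('scene0');b=load('side0')
def crop(c,u0,v0,w,h,s,f):
    im=c['frame'][v0:v0+h,u0:u0+w,::-1]; cv2.imwrite(f,cv2.resize(im,None,fx=s,fy=s,interpolation=cv2.INTER_CUBIC))
crop(a,270,215,120,110,6.6667/1.25,'pics/c1.png')
crop(b,190,180,130,90,6,'pics/c2.png')
E
```

```text
(no output)
```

View pics/c1.png

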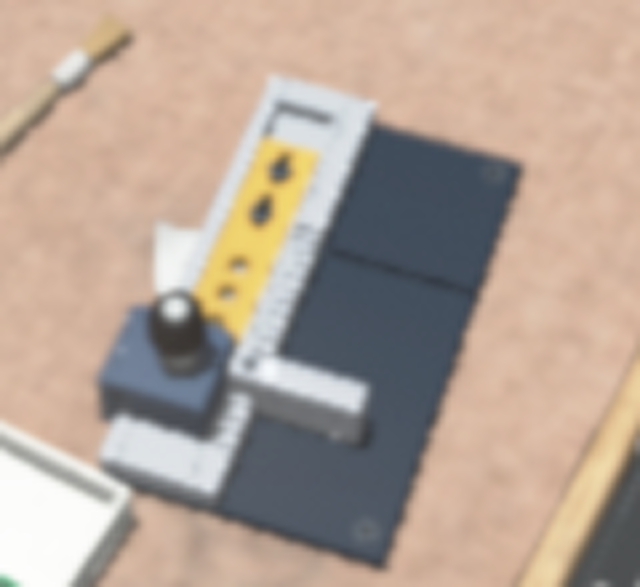

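View pics/c2.png

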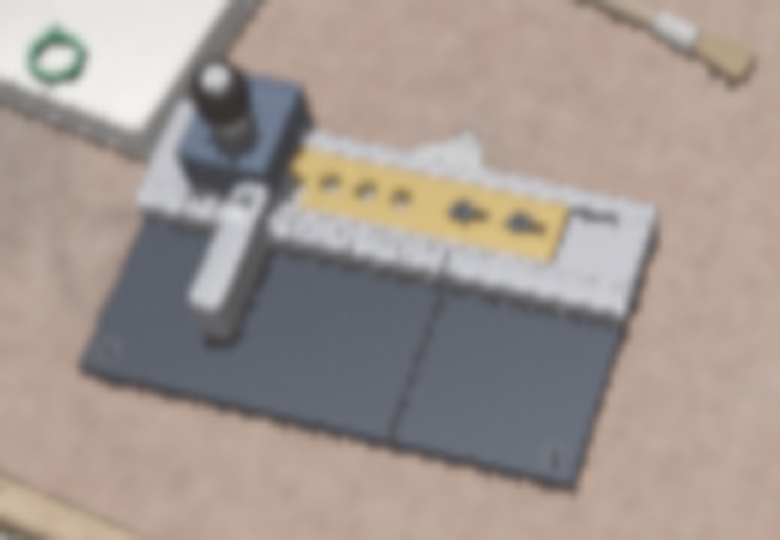

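```bash
python3 - <<'E'
from h import *
from scipy.optimize import least_squares
a=load('scene0');b=load('side0')
A=lambda u,v:(270+u/5.3333,215+v/5.3333)
B=lambda u,v:(190+u/6,180+v/6)
pts=[(a,A(521,163),(-65,-95,8)),(a,A(383,562),(-65,95,8)),(a,A(273,80),(46,-95,20)),(a,A(375,103),(0,-95,20)),
(b,B(84,370),(-65,95,8)),(b,B(575,487),(-65,-95,8)),(b,B(656,208),(46,-95,20)),(b,B(626,315),(0,-95,20))]
for c,p,g in pts: print(g,ray(c,*p,g[2]/1000).round(4))
def T(q,g):
    g=np.array(g)/1000; c,s=np.cos(q[2]),np.sin(q[2]); return np.array([q[0]+c*g[0]-s*g[1],q[1]+s*g[0]+c*g[1],g[2]])
def f(q): return np.concatenate([ray(c,*p,g[2]/1000)[:2]-T(q,g)[:2] for c,p,g in pts])
r=least_squares(f,[.3,.3,0]); print(r.x, (r.fun*1000).round(1))
# holes
def inv(q,P):
    c,s=np.cos(q[2]),np.sin(q[2]); d=P[:2]-q[:2]; return np.array([c*d[0]+s*d[1],-s*d[0]+c*d[1]])*1000
q=r.x
for p in [(328,182),(366,190),(402,197),(468,212),(523,222)]: print('b',inv(q,ray(b,*B(*p),.020)).round(1))
for p in [(215,322),(228,292),(238,265),(262,212),(281,168)]: print('a',inv(q,ray(a,*A(*p),.020)).round(1))
# knob top z=.078
print('knob',inv(q,ray(a,*A(178,308),.078)),inv(q,ray(b,*B(214,78),.078)))
for n,c in (('a',a),('b',b)):
    hsv=cv2.cvtColor(c['frame'],cv2.COLOR_RGB2HSV); m=cv2.inRange(hsv,(108,140,90),(125,255,255))
    k,l,s,ce=cv2.connectedComponentsWithStats(m)
    for i in range(1,k):
        if s[i][4]>150: print(n,s[i],ce[i])
E
```

```text
(-65, -95, 8) [ 0.4642 -0.1086  0.008 ]
(-65, 95, 8) [0.4326 0.0766 0.008 ]
(46, -95, 20) [ 0.571  -0.0893  0.02  ]
(0, -95, 20) [ 0.5277 -0.0991  0.02  ]
(-65, 95, 8) [0.4351 0.0727 0.008 ]
(-65, -95, 8) [ 0.4657 -0.1114  0.008 ]
(46, -95, 20) [ 0.5744 -0.0926  0.02  ]
(0, -95, 20) [ 0.5293 -0.1017  0.02  ]
[ 0.51273241 -0.00634587  0.16834131] [-0.3  2.3 -0.2  0.2 -3.   3.  -1.   0.9  2.4 -3.7  1.1 -0.6  0.4 -0.3
  0.6 -1.7]
b [27.5 27.2]
b [27.6 12.1]
b [28.  -1.9]
b [ 27.8 -27.9]
b [ 28.6 -49.1]
a [24.7 27.6]
a [24.7 13.2]
a [25.4  0.2]
a [ 25.  -26.7]
a [ 25.1 -49.6]
knob [24.51083437 60.18631694] [27.63147086 61.0602207 ]
a [359 175  27  30 446] [372.30493274 188.90807175]
a [209 266  19  18 253] [218.10671937 274.27272727]
a [225 384  34  16 313] [238.26517572 392.86261981]
b [   9  107  151  104 6856] [ 93.59612019 162.36435239]
b [346 247  37  29 697] [364.3543759  260.89239598]
```

```bash
cat >> h.py <<'E'
from scipy.spatial.transform import Rotation as Ro
def Rt(o): 
    w,x,y,z=o['eef_rot']; return Ro.from_quat([x,y,z,w]).as_matrix()
G=np.array([0.51273,-0.00635,0.16834])
def g2w(g,q=G):
    g=np.array(g)/1000; c,s=np.cos(q[2]),np.sin(q[2]); return np.array([q[0]+c*g[0]-s*g[1],q[1]+s*g[0]+c*g[1],g[2]])
def w2g(P,q=G):
    c,s=np.cos(q[2]),np.sin(q[2]); d=np.array(P)-[q[0],q[1],0]; return np.array([c*d[0]+s*d[1],-s*d[0]+c*d[1],d[2]])*1000
def plan(target,yaw,n):
    """yaw: world angle of tool y. print rows"""
    o=ctrl.get_obs();R=Rt(o);p=o['eef_pos'];y=np.arctan2(R[1,1],R[0,1])
    x=np.array([np.sin(yaw),-np.cos(yaw),0]);yy=np.array([np.cos(yaw),np.sin(yaw),0])
    Rg=np.array([x*1,yy,[0,0,-1]]).T
    if np.linalg.det(Rg)<0: Rg[:,0]*=-1
    rv=Ro.from_matrix(R.T@Rg).as_rotvec(); d=np.array(target)-p
    print('rotvec deg',np.degrees(rv).round(2),'d',(d*1000).round(1))
    Rc=R.copy()
    for i in range(n):
        print((Rc.T@d/n/0.05).round(3),(rv/n/np.pi).round(4)); Rc=Rc@Ro.from_rotvec(rv/n).as_matrix()
def st():
    o=ctrl.get_obs(); R=Rt(o)
    print('t',round(o['time_s'],2),'pos',(o['eef_pos']*1000).round(2),'guide',w2g(o['eef_pos']).round(2),'yaw',round(np.degrees(np.arctan2(R[1,1],R[0,1])),2),'tilt',R[:2,2].round(4),'F',o['wrist_force'].round(2),'T',o['torque'].round(2),'op',round(o['opening'],3)); return o
E
python3 - <<'E'
from h import *
a=load('scene0');b=load('side0')
P=[0.227,0.528,0.231]
print(proj(a,P),proj(b,P),proj(a,[.227,.528,.4]),proj(b,[.227,.528,.4]))
for n,c in (('a',a),('b',b)):
    hsv=cv2.cvtColor(c['frame'],cv2.COLOR_RGB2HSV); m=cv2.inRange(hsv,(108,140,60),(125,255,255))
    if n=='a': m[:, :340]=0; m[220:]=0
    else: m[:, :330]=0; m[290:]=0
    cs,_=cv2.findContours(m,0,2); k=max(cs,key=cv2.contourArea); print(n,cv2.contourArea(k),cv2.minAreaRect(k))
    ap=cv2.approxPolyDP(cv2.convexHull(k),3,True)[:,0]; 
    for p in ap: print(p,ray(c,*p,.028).round(3),ray(c,*p,0).round(3))
plan(list(g2w([26,60,0])[:2])+[.16],np.radians(9.65),10)
def crop(c,u0,v0,w,h,s,f):
    im=c['frame'][v0:v0+h,u0:u0+w,::-1]; cv2.imwrite(f,cv2.resize(im,None,fx=s,fy=s,interpolation=cv2.INTER_CUBIC))
crop(b,330,235,70,55,10,'pics/c3.png')
crop(a,345,165,55,50,10,'pics/c4.png')
E
```

```text
[314.26130198 805.20280051] [-112.5519033   187.25341397] [304.08587214 956.09941648] [-218.03767805  119.05798801]
a 509.5 ((372.0, 189.0), (20.57182502746582, 29.516094207763672), 26.56505012512207)
[369 175] [ 0.549 -0.294  0.028] [ 0.559 -0.321  0.   ]
[385 179] [ 0.508 -0.3    0.028] [ 0.517 -0.327  0.   ]
[375 204] [ 0.495 -0.212  0.028] [ 0.504 -0.236  0.   ]
[359 199] [ 0.535 -0.208  0.028] [ 0.545 -0.232 -0.   ]
b 646.5 ((364.5, 261.0000305175781), (34.46882247924805, 20.55480194091797), 18.434947967529297)
[351 247] [ 0.542 -0.228  0.028] [ 0.556 -0.225  0.   ]
[382 256] [ 0.549 -0.294  0.028] [ 0.563 -0.293  0.   ]
[377 275] [ 0.505 -0.299  0.028] [ 0.517 -0.298  0.   ]
[346 265] [ 0.5   -0.233  0.028] [ 0.512 -0.23   0.   ]
rotvec deg [-8.00e-02  2.00e-02  5.71e+01] d [ 301.6 -470.8  -70.6]
[-0.926 -0.627  0.142] [-0.      0.      0.0317]
[-0.984 -0.532  0.142] [-0.      0.      0.0317]
[-1.032 -0.431  0.142] [-0.      0.      0.0317]
[-1.069 -0.326  0.141] [-0.      0.      0.0317]
[-1.097 -0.218  0.141] [-0.      0.      0.0317]
[-1.113 -0.108  0.141] [-0.      0.      0.0317]
[-1.118  0.003  0.141] [-0.      0.      0.0317]
[-1.112  0.114  0.141] [-0.      0.      0.0317]
[-1.095  0.224  0.141] [-0.      0.      0.0317]
[-1.068  0.332  0.141] [-0.      0.      0.0317]
```

View pics/c3.png

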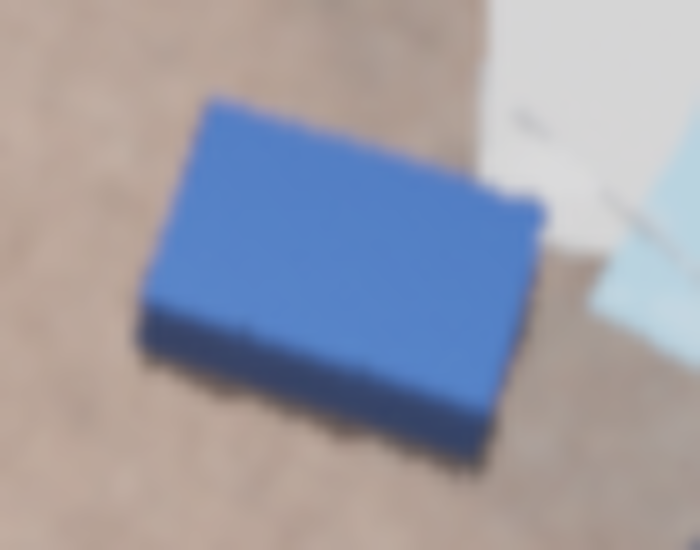

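View pics/c4.png

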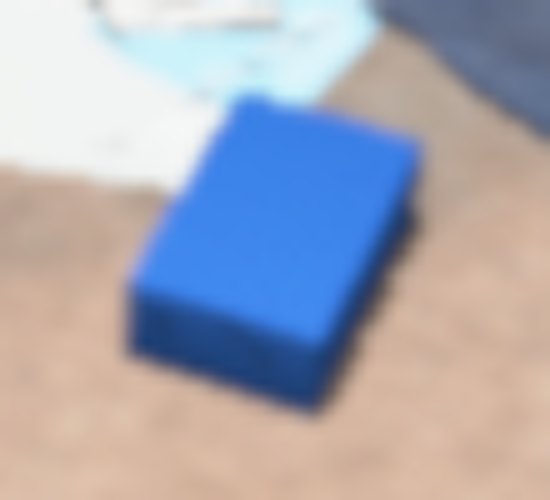

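```bash
python3 - <<'E'
from h import *
a=load('scene0');b=load('side0')
def tri(p,q):
    A=[];
    for c,(u,v) in((a,p),(b,q)):
        P=np.array(c['mtx'])@np.c_[c['R'],c['t']]; A+= [u*P[2]-P[0],v*P[2]-P[1]]
    X=np.linalg.svd(np.array(A))[2][-1]; X=X[:3]/X[3]; print(X.round(3),proj(a,X).round(),proj(b,X).round())
tri((175,385),(45,92)); tri((150,300),(100,60)); tri((125,200),(200,10)); tri((165,235),(285,105)); 
for p in [(210,98),(545,205),(488,412),(148,300)]: print(ray(b,330+p[0]/10,235+p[1]/10,.028).round(4))
for p in [(240,97),(418,145),(318,342),(133,285)]: print(ray(a,345+p[0]/10,165+p[1]/10,.028).round(4))
E
```

```text
[0.486 0.361 0.299] [180. 389.] [47. 89.]
[0.577 0.303 0.316] [151. 301.] [100.  59.]
[0.744 0.197 0.325] [118. 190.] [197.  18.]
[0.873 0.09  0.016] [165. 235.] [285. 105.]
[ 0.5471 -0.2261  0.028 ]
[ 0.552  -0.2985  0.028 ]
[ 0.5041 -0.3027  0.028 ]
[ 0.4992 -0.2311  0.028 ]
[ 0.549  -0.2948  0.028 ]
[ 0.5032 -0.3002  0.028 ]
[ 0.4977 -0.2279  0.028 ]
[ 0.5442 -0.2237  0.028 ]
```

```bash
python3 - <<'E'
from h import *
o=ctrl.get_obs();R=Rt(o)
W=[o['eef_pos'],[.27,.30,.22],[.40,.08,.18],[.5283,.0572,.16]]
N=[6,6,3];Rc=R.copy();i=0
for k in range(3):
    d=(np.array(W[k+1])-W[k])/N[k]
    for j in range(N[k]):
        print((Rc.T@d/.05).round(2)); 
        if i<6: Rc=Rc@Ro.from_rotvec([0,0,np.radians(57.1/6)]).as_matrix()
        i+=1
print(57.1/6/180)
E
```

```text
[-0.43 -0.64  0.04]
[-0.53 -0.56  0.04]
[-0.62 -0.47  0.04]
[-0.69 -0.36  0.04]
[-0.74 -0.24  0.04]
[-0.77 -0.11  0.04]
[-0.8   0.3   0.13]
[-0.8   0.3   0.13]
[-0.8   0.3   0.13]
[-0.8   0.3   0.13]
[-0.8   0.3   0.13]
[-0.8   0.3   0.13]
[-0.29  0.82  0.13]
[-0.29  0.82  0.13]
[-0.29  0.82  0.13]
0.05287037037037037
```

Emit:
drive_tool(deltas=[{"slide": [-0.43,-0.64,0.04],"delta_rot": [0,0,0.0529],"hand": 0.6},{"slide": [-0.53,-0.56,0.04],"delta_rot": [0,0,0.0529],"hand": 0.6},{"slide": [-0.62,-0.47,0.04],"delta_rot": [0,0,0.0529],"hand": 0.6},{"slide": [-0.69,-0.36,0.04],"delta_rot": [0,0,0.0529],"hand": 0.6},{"slide": [-0.74,-0.24,0.04],"delta_rot": [0,0,0.0529],"hand": 0.6}])

```text
time_s: 0.78
eef_pos: [0.2626, 0.3366, 0.221]
eef_rot: [0.0, 0.582, 0.813, -0.0]
wrist_force: [-0.1, -0.4, 0.8]
opening: 0.6
```

Emit:
drive_tool(deltas=[{"slide": [-0.77,-0.11,0.04],"delta_rot": [0,0,0.0529],"hand": 0.6},{"slide": [-0.8,0.3,0.13],"delta_rot": [0,0,0],"hand": 0.6},{"slide": [-0.8,0.3,0.13],"delta_rot": [0,0,0],"hand": 0.6},{"slide": [-0.8,0.3,0.13],"delta_rot": [0,0,0],"hand": 0.6},{"slide": [-0.8,0.3,0.13],"delta_rot": [0,0,0],"hand": 0.6}])

```text
time_s: 1.4
eef_pos: [0.3564, 0.1506, 0.1931]
eef_rot: [0.0, 0.645, 0.764, 0.0]
wrist_force: [-0.1, 0.4, -0.8]
opening: 0.597
```

Emit:
drive_tool(deltas=[{"slide": [-0.8,0.3,0.13],"delta_rot": [0,0,0],"hand": 0.6},{"slide": [-0.8,0.3,0.13],"delta_rot": [0,0,0],"hand": 0.6},{"slide": [-0.29,0.82,0.13],"delta_rot": [0,0,0],"hand": 0.6},{"slide": [-0.29,0.82,0.13],"delta_rot": [0,0,0],"hand": 0.6},{"slide": [0,0,0],"delta_rot": [0,0,0],"hand": 0.6}])

```text
time_s: 2.02
eef_pos: [0.4861, 0.0623, 0.1661]
eef_rot: [-0.001, 0.646, 0.763, -0.0]
wrist_force: [-0.7, -0.0, 0.2]
opening: 0.599
```

```bash
python3 - <<'E'
from h import *
st()
c=snap('wrist','w1'); 
plan(list(g2w([26,60,0])[:2])+[.12],np.radians(9.65),3)
st()
E
```

```text
t 2.02 pos [486.1   62.29 166.11] guide [-14.75  72.13 166.11] yaw 9.54 tilt [-0.0016  0.0001] F [-0.74 -0.03  0.2 ] T [-0.08 -0.    0.07] op 0.599
rotvec deg [-0.14 -0.04 -0.07] d [ 43.7  -5.7 -46.3]
[-0.086  0.282  0.308] [-0.0003 -0.0001 -0.0001]
[-0.086  0.281  0.308] [-0.0003 -0.0001 -0.0001]
[-0.086  0.281  0.308] [-0.0003 -0.0001 -0.0001]
t 2.08 pos [484.6   62.87 166.27] guide [-16.14  72.96 166.27] yaw 9.58 tilt [-0.0025  0.0003] F [-0.43  0.15 -0.16] T [0.04 0.06 0.  ] op 0.6
```

View pics/w1.png

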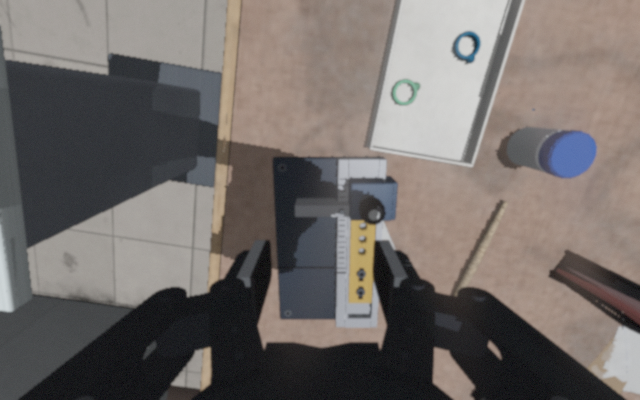

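```bash
python3 - <<'E'
from h import *
c=load('w1'); im=c['frame'][145:335,260:420,::-1]; cv2.imwrite('pics/c5.png',cv2.resize(im,None,fx=3,fy=3,interpolation=cv2.INTER_CUBIC))
for g in [(-65,95,8),(-65,-95,8),(46,-95,20),(46,95,20),(26,28,20),(26,60,78)]: print(g,(proj(c,g2w(g))-[260,145])*3)
E
```

```text
(-65, 95, 8) [30.12706748 42.21335285]
(-65, -95, 8) [ 54.41330178 528.49563661]
(46, -95, 20) [345.40152353 549.74200235]
(46, 95, 20) [374.09763139  47.94157939]
(26, 28, 20) [303.59890842 244.89946168]
(26, 60, 78) [334.35443868 215.11039374]
```

View pics/c5.png

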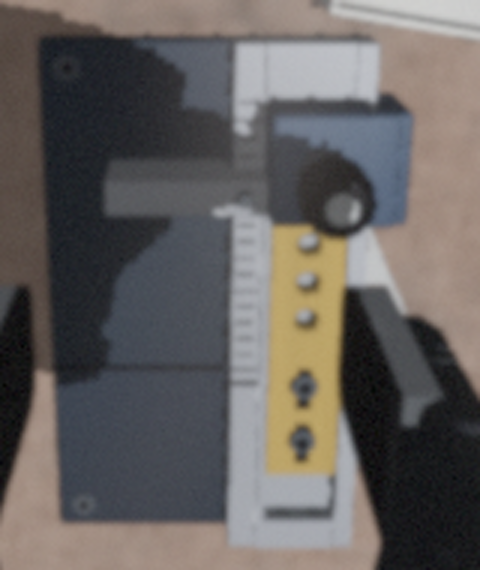

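```bash
sed -i 's/^G=.*/G=np.array([0.5140,-0.0051,0.16834])/' h.py; python3 - <<'E'
from h import *
plan(list(g2w([26,60,0])[:2])+[.11],np.radians(9.65),3)
E
```

```text
rotvec deg [-0.14 -0.04 -0.07] d [ 45.   -4.5 -56.3]
[-0.08   0.292  0.374] [-0.0003 -0.0001 -0.0001]
[-0.08   0.291  0.375] [-0.0003 -0.0001 -0.0001]
[-0.08   0.291  0.375] [-0.0003 -0.0001 -0.0001]
```

Emit:
drive_tool(deltas=[{"slide": [-0.08,0.29,0.37],"delta_rot": [0,0,0],"hand": 0.6},{"slide": [-0.08,0.29,0.37],"delta_rot": [0,0,0],"hand": 0.6},{"slide": [-0.08,0.29,0.37],"delta_rot": [0,0,0],"hand": 0.6},{"slide": [0,0,0],"delta_rot": [0,0,0],"hand": 0.6},{"slide": [0,0,0],"delta_rot": [0,0,0],"hand": 0.6}])

```text
time_s: 2.7
eef_pos: [0.5288, 0.059, 0.1124]
eef_rot: [-0.0, 0.645, 0.764, -0.0]
wrist_force: [-0.2, 0.7, 0.1]
opening: 0.601
```

```bash
python3 - <<'E'
from h import *
st()
snap('wrist','w2');snap('side','s2')
c=snap('scene','a2')
st()
E
```

```text
t 2.7 pos [528.83  58.98 112.45] guide [ 25.36  60.69 112.45] yaw 9.65 tilt [-0.0001  0.    ] F [-0.19  0.74  0.13] T [ 0.03  0.01 -0.02] op 0.601
t 2.85 pos [529.53  58.78 112.83] guide [ 26.02  60.37 112.83] yaw 9.64 tilt [ 0.0014 -0.0002] F [-0.72 -0.09 -0.07] T [-0.05 -0.07 -0.02] op 0.602
```

View pics/w2.png

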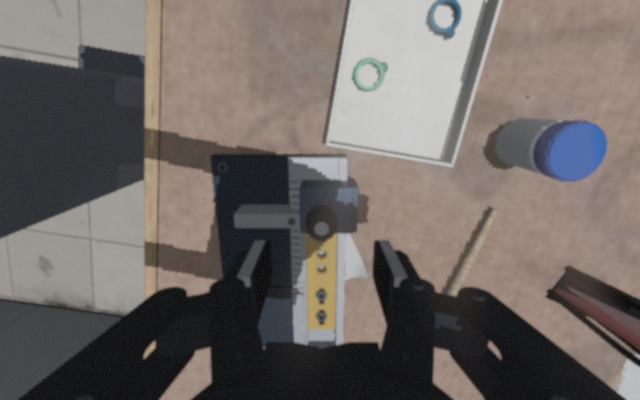

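View pics/s2.png

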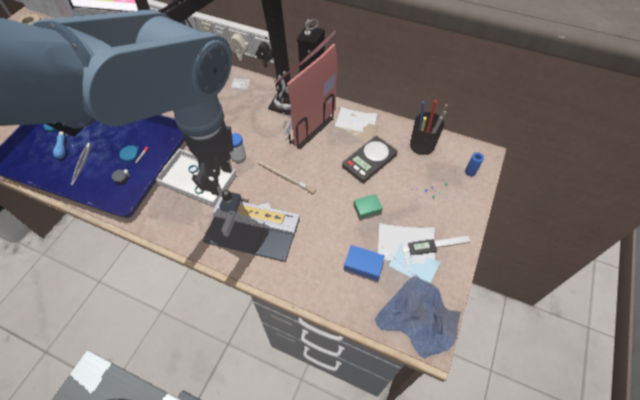

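View pics/a2.png

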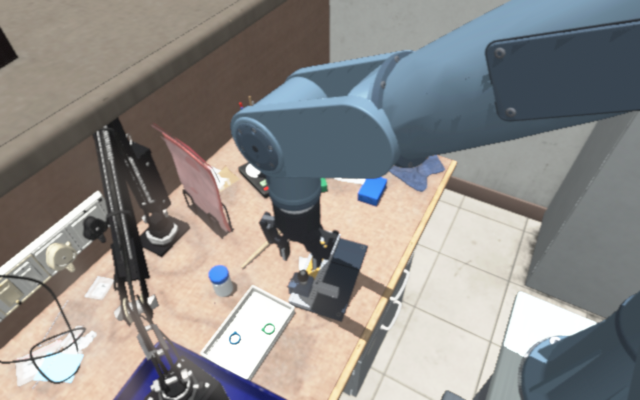

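```bash
python3 - <<'E'
from h import *
c=load('w2'); im=c['frame'][145:345,200:380,::-1]; cv2.imwrite('pics/c6.png',cv2.resize(im,None,fx=4,fy=3,interpolation=cv2.INTER_CUBIC)) if 0 else cv2.imwrite('pics/c6.png',cv2.resize(im,None,fx=3,fy=3,interpolation=cv2.INTER_CUBIC))
for g in [(-65,95,8),(46,95,20),(0,95,20),(26,28,20),(26,60,78)]: print(g,(proj(c,g2w(g))-[200,145])*3)
p=np.array([.52883,.05898]); 
for z in (.112,.078): print(proj(c,[*p,z]), (proj(c,[*p,z])-[200,145])*3)
E
```

```text
(-65, 95, 8) [26.74670297 32.49501573]
(46, 95, 20) [441.42587159  39.80695142]
(0, 95, 20) [262.80005579  39.77841586]
(26, 28, 20) [363.81636979 279.30224227]
(26, 60, 78) [363.53009854 252.75325803]
[319.8508913  253.35188667] [359.55267389 325.05566002]
[320.14386693 228.22318345] [360.43160078 249.66955035]
```

View pics/c6.png

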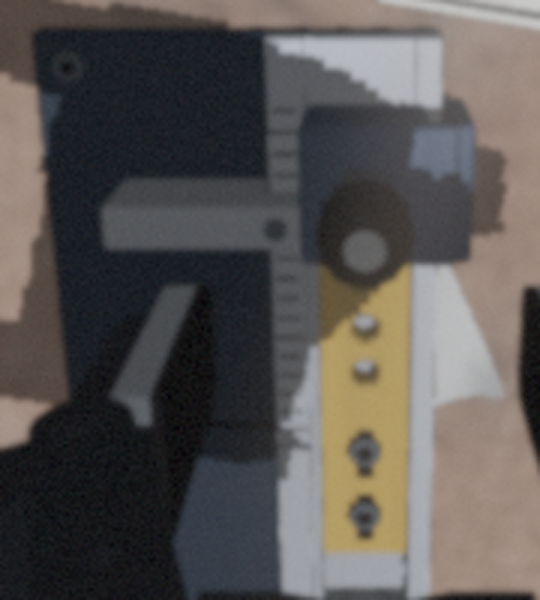

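Emit:
drive_tool(deltas=[{"slide": [0,0,0.42],"delta_rot": [0,0,0],"hand": 0.6},{"slide": [0,0,0.41],"delta_rot": [0,0,0],"hand": 0.6},{"slide": [0,0,0.38],"delta_rot": [0,0,0],"hand": 0.5},{"slide": [0,0,0],"delta_rot": [0,0,0],"hand": 0.4},{"slide": [0,0,0],"delta_rot": [0,0,0],"hand": 0.35}])

```text
time_s: 3.48
eef_pos: [0.5301, 0.0586, 0.0523]
eef_rot: [0.001, 0.645, 0.764, 0.0]
wrist_force: [0.4, -0.3, 0.0]
opening: 0.353
```

```bash
python3 - <<'E'
from h import *
st()
c=snap('wrist','w3');snap('side','s3')
im=c['frame'][100:400,180:460,::-1]; cv2.imwrite('pics/c7.png',cv2.resize(im,None,fx=2,fy=2,interpolation=cv2.INTER_CUBIC))
c=load('w2')
for p in [(365,325),(365,370)]: print(w2g(ray(c,200+p[0]/3,145+p[1]/3,.02)))
c=load('w1')
for p in [(308,241),(308,280),(306,317)]: print(w2g(ray(c,260+p[0]/3,145+p[1]/3,.02)), 'w1 shifted frame')
E
```

```text
t 3.48 pos [530.12  58.59  52.32] guide [26.57 60.09 52.32] yaw 9.62 tilt [ 0.0013 -0.0001] F [ 0.35 -0.27  0.02] T [0.02 0.02 0.05] op 0.353
[26.33188604 13.97093227 20.        ]
[26.33443913 -0.27866    20.        ]
[25.97332461 28.39067242 20.        ] w1 shifted frame
[26.49196327 14.10090542 20.        ] w1 shifted frame
[26.30485357  0.19425906 20.        ] w1 shifted frame
```

View pics/c7.png

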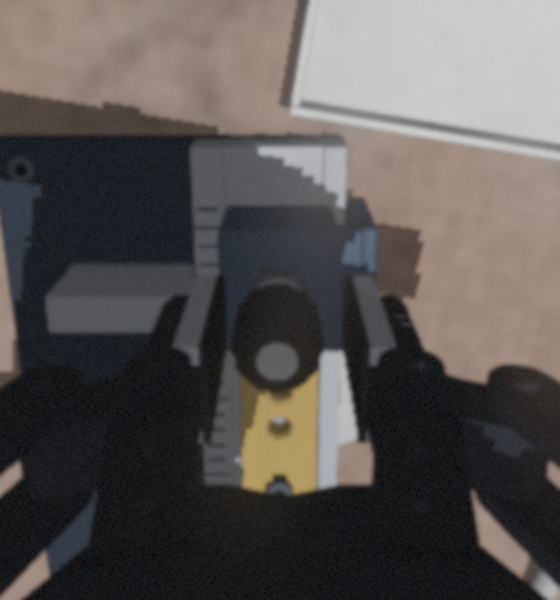

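Emit:
drive_tool(deltas=[{"slide": [0,-0.02,0],"delta_rot": [0,0,0],"hand": 0.3},{"slide": [0,0,0],"delta_rot": [0,0,0],"hand": 0.26},{"slide": [0,0,0],"delta_rot": [0,0,0],"hand": 0.24},{"slide": [0,0,0],"delta_rot": [0,0,0],"hand": 0.22},{"slide": [0,0,0],"delta_rot": [0,0,0],"hand": 0.2}])

```text
time_s: 4.2
eef_pos: [0.5286, 0.0584, 0.0516]
eef_rot: [-0.0, 0.645, 0.764, -0.0]
wrist_force: [-2.4, -0.0, 4.9]
opening: 0.213
```

```bash
python3 - <<'E'
from h import *
st()
E
```

```text
t 4.2 pos [528.62  58.44  51.58] guide [25.06 60.19 51.58] yaw 9.62 tilt [-0.0001 -0.    ] F [-2.42 -0.02  4.91] T [0.01 0.32 0.  ] op 0.213
```

Emit:
drive_tool(deltas=[{"slide": [0,0,0],"delta_rot": [0,0,0],"hand": 0.1},{"slide": [0,0,0],"delta_rot": [0,0,0],"hand": 0.0},{"slide": [0,0,0],"delta_rot": [0,0,0],"hand": 0.0},{"slide": [0,0,0],"delta_rot": [0,0,0],"hand": 0.0},{"slide": [0,0,0],"delta_rot": [0,0,0],"hand": 0.0}])

```text
time_s: 4.82
eef_pos: [0.5286, 0.0584, 0.0516]
eef_rot: [0.0, 0.645, 0.764, -0.0]
wrist_force: [-1.3, 0.1, 5.3]
opening: 0.208
```

```bash
python3 - <<'E'
from h import *
st()
E
```

```text
t 4.83 pos [528.62  58.45  51.59] guide [25.06 60.2  51.59] yaw 9.62 tilt [-0.     -0.0001] F [-1.31  0.13  5.33] T [ 0.01  0.42 -0.03] op 0.208
```

Emit:
drive_tool(deltas=[{"slide": [0,0,-0.04],"delta_rot": [0,0,0],"hand": 0.0},{"slide": [0,0,-0.04],"delta_rot": [0,0,0],"hand": 0.0},{"slide": [0,0,-0.04],"delta_rot": [0,0,0],"hand": 0.0},{"slide": [0,0,-0.05],"delta_rot": [0,0,0],"hand": 0.0},{"slide": [0,0,0],"delta_rot": [0,0,0],"hand": 0.0}])

```text
time_s: 5.45
eef_pos: [0.5285, 0.0584, 0.0597]
eef_rot: [-0.0, 0.645, 0.764, -0.0]
wrist_force: [4.1, 0.3, -7.8]
opening: 0.214
```

```bash
python3 - <<'E'
from h import *
st()
E
```

```text
t 5.45 pos [528.53  58.42  59.69] guide [24.97 60.19 59.69] yaw 9.62 tilt [-0.0001 -0.    ] F [ 4.05  0.28 -7.78] T [-0.07 -0.56  0.  ] op 0.214
```

Emit:
drive_tool(deltas=[{"slide": [-0.1,0,0],"delta_rot": [0,0,0],"hand": 0.0},{"slide": [-0.15,0,0],"delta_rot": [0,0,0],"hand": 0.0},{"slide": [-0.15,0,0],"delta_rot": [0,0,0],"hand": 0.0},{"slide": [-0.12,0,0],"delta_rot": [0,0,0],"hand": 0.0},{"slide": [0,0,0],"delta_rot": [0,0,0],"hand": 0.0}])

```text
time_s: 6.08
eef_pos: [0.533, 0.0318, 0.0598]
eef_rot: [0.0, 0.646, 0.764, -0.0]
wrist_force: [2.9, -0.8, -8.3]
opening: 0.207
```

```bash
python3 - <<'E'
from h import *
st()
E
```

```text
t 6.08 pos [533.01  31.82  59.77] guide [24.93 33.22 59.77] yaw 9.58 tilt [-0.0001 -0.0007] F [ 2.87 -0.78 -8.29] T [-0.09 -0.51  0.02] op 0.207
```

Emit:
drive_tool(deltas=[{"slide": [0,0,0.008],"delta_rot": [0,0,0],"hand": 0.0},{"slide": [0,0,0.008],"delta_rot": [0,0,0],"hand": 0.0},{"slide": [0,0,0],"delta_rot": [0,0,0],"hand": 0.0},{"slide": [0,0,0],"delta_rot": [0,0,0],"hand": 0.0},{"slide": [0,0,0],"delta_rot": [0,0,0],"hand": 0.0}])

```text
time_s: 6.7
eef_pos: [0.5329, 0.0329, 0.059]
eef_rot: [-0.0, 0.645, 0.764, -0.0]
wrist_force: [2.0, -0.4, -9.0]
opening: 0.212
```

```bash
python3 - <<'E'
from h import *
st()
E
```

```text
t 6.7 pos [532.86  32.88  58.98] guide [24.95 34.28 58.98] yaw 9.63 tilt [-0.0001 -0.    ] F [ 2.02 -0.39 -9.01] T [-0.13 -0.4  -0.01] op 0.212
```

Emit:
drive_tool(deltas=[{"slide": [0,0,0.008],"delta_rot": [0,0,0],"hand": 0.0},{"slide": [0,0,0],"delta_rot": [0,0,0],"hand": 0.0},{"slide": [0,0,0],"delta_rot": [0,0,0],"hand": 0.0},{"slide": [0,0,0],"delta_rot": [0,0,0],"hand": 0.0},{"slide": [0,0,0],"delta_rot": [0,0,0],"hand": 0.0}])

```text
time_s: 7.32
eef_pos: [0.5329, 0.0329, 0.0586]
eef_rot: [-0.0, 0.645, 0.764, -0.0]
wrist_force: [0.3, 0.6, -5.7]
opening: 0.212
```

```bash
python3 - <<'E'
from h import *
st()
E
```

```text
t 7.33 pos [532.86  32.87  58.64] guide [24.96 34.27 58.64] yaw 9.62 tilt [-0.0001  0.0001] F [ 0.34  0.63 -5.72] T [ 0.04 -0.16 -0.04] op 0.212
```

Emit:
drive_tool(deltas=[{"slide": [0,0,0.005],"delta_rot": [0,0,0],"hand": 0.0},{"slide": [0,0,0],"delta_rot": [0,0,0],"hand": 0.0},{"slide": [0,0,0],"delta_rot": [0,0,0],"hand": 0.0},{"slide": [0,0,0],"delta_rot": [0,0,0],"hand": 0.0},{"slide": [0,0,0],"delta_rot": [0,0,0],"hand": 0.0}])

```text
time_s: 7.95
eef_pos: [0.5329, 0.0329, 0.0584]
eef_rot: [-0.0, 0.645, 0.764, -0.0]
wrist_force: [-0.8, 0.7, -0.7]
opening: 0.213
```

```bash
python3 - <<'E'
from h import *
st()
E
```

```text
t 7.95 pos [532.9   32.86  58.45] guide [24.99 34.26 58.45] yaw 9.62 tilt [-0.0001  0.    ] F [-0.78  0.74 -0.73] T [0.09 0.29 0.04] op 0.213
```

Emit:
drive_tool(deltas=[{"slide": [0,0,-0.018],"delta_rot": [0,0,0],"hand": 0.0},{"slide": [-0.06,0,0],"delta_rot": [0,0,0],"hand": 0.0},{"slide": [0,0,0],"delta_rot": [0,0,0],"hand": 0.0},{"slide": [0,0,0.018],"delta_rot": [0,0,0],"hand": 0.0},{"slide": [0,0,0],"delta_rot": [0,0,0],"hand": 0.0}])

```text
time_s: 8.57
eef_pos: [0.5335, 0.0297, 0.0586]
eef_rot: [0.0, 0.645, 0.764, -0.0]
wrist_force: [-0.5, -0.4, -2.7]
opening: 0.212
```

```bash
python3 - <<'E'
from h import *
st()
E
```

```text
t 8.57 pos [533.46  29.67  58.58] guide [25.02 31.02 58.58] yaw 9.62 tilt [-0.0001 -0.0003] F [-0.54 -0.42 -2.73] T [0.02 0.04 0.02] op 0.212
```

Emit:
drive_tool(deltas=[{"slide": [-0.008,0,0],"delta_rot": [0,0,0],"hand": 0.0},{"slide": [0,0,0],"delta_rot": [0,0,0],"hand": 0.0},{"slide": [-0.008,0,0],"delta_rot": [0,0,0],"hand": 0.0},{"slide": [0,0,0],"delta_rot": [0,0,0],"hand": 0.0},{"slide": [0,0,0],"delta_rot": [0,0,0],"hand": 0.0}])

```text
time_s: 9.2
eef_pos: [0.5335, 0.0293, 0.0585]
eef_rot: [-0.0, 0.645, 0.764, 0.0]
wrist_force: [-1.5, 3.1, -0.5]
opening: 0.213
```

Emit:
drive_tool(deltas=[{"slide": [-0.008,0,0],"delta_rot": [0,0,0],"hand": 0.0},{"slide": [0,0,0],"delta_rot": [0,0,0],"hand": 0.0},{"slide": [0,0,0],"delta_rot": [0,0,0],"hand": 0.0},{"slide": [0,0,0],"delta_rot": [0,0,0],"hand": 0.0},{"slide": [0,0,0],"delta_rot": [0,0,0],"hand": 0.0}])

```text
time_s: 9.82
eef_pos: [0.5335, 0.0291, 0.0584]
eef_rot: [-0.0, 0.645, 0.764, 0.0]
wrist_force: [-1.8, 6.2, -0.1]
opening: 0.211
```

Emit:
drive_tool(deltas=[{"slide": [-0.006,0,0],"delta_rot": [0,0,0],"hand": 0.0},{"slide": [0,0,0],"delta_rot": [0,0,0],"hand": 0.0},{"slide": [0,0,0],"delta_rot": [0,0,0],"hand": 0.0},{"slide": [0,0,0],"delta_rot": [0,0,0],"hand": 0.0},{"slide": [0,0,0],"delta_rot": [0,0,0],"hand": 0.0}])

```text
time_s: 10.45
eef_pos: [0.5336, 0.0288, 0.0584]
eef_rot: [-0.0, 0.645, 0.764, 0.0]
wrist_force: [-1.3, 5.5, 0.8]
opening: 0.211
```

```bash
python3 - <<'E'
from h import *
st()
E
```

```text
t 10.45 pos [533.61  28.81  58.39] guide [25.02 30.15 58.39] yaw 9.62 tilt [-0.0001  0.0007] F [-1.32  5.54  0.85] T [0.82 0.26 0.03] op 0.211
```

Emit:
drive_tool(deltas=[{"slide": [-0.008,0,-0.002],"delta_rot": [0,0,0],"hand": 0.0},{"slide": [0,0,0],"delta_rot": [0,0,0],"hand": 0.0},{"slide": [0,0,0],"delta_rot": [0,0,0],"hand": 0.0},{"slide": [0,0,0],"delta_rot": [0,0,0],"hand": 0.0},{"slide": [0,0,0],"delta_rot": [0,0,0],"hand": 0.0}])

```text
time_s: 11.08
eef_pos: [0.5337, 0.0281, 0.0584]
eef_rot: [-0.0, 0.645, 0.764, 0.0]
wrist_force: [-0.8, 5.8, -1.3]
opening: 0.211
```

Emit:
drive_tool(deltas=[{"slide": [-0.008,0,0],"delta_rot": [0,0,0],"hand": 0.0},{"slide": [0,0,0],"delta_rot": [0,0,0],"hand": 0.0},{"slide": [0,0,0],"delta_rot": [0,0,0],"hand": 0.0},{"slide": [0,0,0],"delta_rot": [0,0,0],"hand": 0.0},{"slide": [0,0,0],"delta_rot": [0,0,0],"hand": 0.0}])

```text
time_s: 11.7
eef_pos: [0.5338, 0.0275, 0.0584]
eef_rot: [0.0, 0.645, 0.764, -0.0]
wrist_force: [-0.9, 3.9, -3.6]
opening: 0.212
```

Emit:
drive_tool(deltas=[{"slide": [-0.006,0,0],"delta_rot": [0,0,0],"hand": 0.0},{"slide": [0,0,0],"delta_rot": [0,0,0],"hand": 0.0},{"slide": [0,0,0],"delta_rot": [0,0,0],"hand": 0.0},{"slide": [0,0,0],"delta_rot": [0,0,0],"hand": 0.0},{"slide": [0,0,0],"delta_rot": [0,0,0],"hand": 0.0}])

```text
time_s: 12.32
eef_pos: [0.5338, 0.0273, 0.0584]
eef_rot: [-0.0, 0.645, 0.764, -0.0]
wrist_force: [0.7, 2.9, -2.6]
opening: 0.211
```

```bash
python3 - <<'E'
from h import *
st()
E
```

```text
t 12.32 pos [533.84  27.26  58.39] guide [24.98 28.58 58.39] yaw 9.62 tilt [-0.0001 -0.    ] F [ 0.72  2.94 -2.65] T [ 0.54  0.04 -0.02] op 0.211
```

Emit:
drive_tool(deltas=[{"slide": [-0.008,0,0],"delta_rot": [0,0,0],"hand": 0.0},{"slide": [0,0,0],"delta_rot": [0,0,0],"hand": 0.0},{"slide": [0,0,0],"delta_rot": [0,0,0],"hand": 0.0},{"slide": [0,0,0],"delta_rot": [0,0,0],"hand": 0.0},{"slide": [0,0,0],"delta_rot": [0,0,0],"hand": 0.0}])

```text
time_s: 12.95
eef_pos: [0.5339, 0.0268, 0.0584]
eef_rot: [0.0, 0.645, 0.764, -0.0]
wrist_force: [0.3, 2.2, -5.8]
opening: 0.214
```

```bash
python3 - <<'E'
from h import *
st()
E
```

```text
t 12.95 pos [533.92  26.77  58.4 ] guide [24.97 28.09 58.4 ] yaw 9.62 tilt [-0.0001 -0.0002] F [ 0.28  2.24 -5.76] T [ 0.29  0.02 -0.  ] op 0.214
```

Emit:
drive_tool(deltas=[{"slide": [0,0,0.006],"delta_rot": [0,0,0],"hand": 0.0},{"slide": [0,0,0],"delta_rot": [0,0,0],"hand": 0.0},{"slide": [0,0,0],"delta_rot": [0,0,0],"hand": 0.0},{"slide": [0,0,0],"delta_rot": [0,0,0],"hand": 0.0},{"slide": [0,0,0],"delta_rot": [0,0,0],"hand": 0.0}])

```text
time_s: 13.58
eef_pos: [0.534, 0.0268, 0.0582]
eef_rot: [0.0, 0.645, 0.764, -0.0]
wrist_force: [-0.7, 0.8, -3.5]
opening: 0.214
```

```bash
python3 - <<'E'
from h import *
st()
E
```

```text
t 13.57 pos [533.95  26.77  58.2 ] guide [25.01 28.08 58.2 ] yaw 9.62 tilt [ 0.     -0.0002] F [-0.65  0.81 -3.53] T [0.07 0.15 0.02] op 0.214
```

Emit:
drive_tool(deltas=[{"slide": [0,0,0.004],"delta_rot": [0,0,0],"hand": 0.0},{"slide": [0,0,0],"delta_rot": [0,0,0],"hand": 0.0},{"slide": [0,0,0],"delta_rot": [0,0,0],"hand": 0.0},{"slide": [0,0,0],"delta_rot": [0,0,0],"hand": 0.0},{"slide": [0,0,0],"delta_rot": [0,0,0],"hand": 0.0}])

```text
time_s: 14.2
eef_pos: [0.534, 0.0268, 0.058]
eef_rot: [0.0, 0.645, 0.764, -0.0]
wrist_force: [-1.4, -1.0, -2.3]
opening: 0.216
```

```bash
python3 - <<'E'
from h import *
st()
E
```

```text
t 14.2 pos [533.97  26.81  58.  ] guide [25.04 28.12 58.  ] yaw 9.62 tilt [ 0.0001 -0.0001] F [-1.38 -0.97 -2.28] T [-0.04  0.28 -0.03] op 0.216
```

Emit:
drive_tool(deltas=[{"slide": [-0.01,0,0],"delta_rot": [0,0,0],"hand": 0.0},{"slide": [0,0,0],"delta_rot": [0,0,0],"hand": 0.0},{"slide": [0,0,0],"delta_rot": [0,0,0],"hand": 0.0},{"slide": [0,0,0],"delta_rot": [0,0,0],"hand": 0.0},{"slide": [0,0,0],"delta_rot": [0,0,0],"hand": 0.0}])

```text
time_s: 14.82
eef_pos: [0.5341, 0.0261, 0.0576]
eef_rot: [0.0, 0.645, 0.764, -0.0]
wrist_force: [0.9, -0.8, -7.3]
opening: 0.213
```

```bash
python3 - <<'E'
from h import *
st()
E
```

```text
t 14.82 pos [534.06  26.13  57.61] guide [25.01 27.43 57.61] yaw 9.62 tilt [ 0.0001 -0.0004] F [ 0.92 -0.81 -7.29] T [-0.04 -0.14 -0.01] op 0.213
```

Emit:
drive_tool(deltas=[{"slide": [0,0,0.01],"delta_rot": [0,0,0],"hand": 0.0},{"slide": [0,0,0.01],"delta_rot": [0,0,0],"hand": 0.0},{"slide": [0,0,0],"delta_rot": [0,0,0],"hand": 0.0},{"slide": [0,0,0],"delta_rot": [0,0,0],"hand": 0.0},{"slide": [0,0,0],"delta_rot": [0,0,0],"hand": 0.0}])

```text
time_s: 15.45
eef_pos: [0.534, 0.0262, 0.0569]
eef_rot: [0.0, 0.645, 0.764, -0.0]
wrist_force: [-0.1, -3.4, -7.2]
opening: 0.212
```

```bash
python3 - <<'E'
from h import *
st()
E
```

```text
t 15.45 pos [534.05  26.18  56.93] guide [25.01 27.48 56.93] yaw 9.62 tilt [ 0.     -0.0004] F [-0.12 -3.42 -7.23] T [-0.43 -0.06 -0.03] op 0.212
```

Emit:
drive_tool(deltas=[{"slide": [-0.01,0,0],"delta_rot": [0,0,0],"hand": 0.0},{"slide": [0,0,0],"delta_rot": [0,0,0],"hand": 0.0},{"slide": [0,0,0.02],"delta_rot": [0,0,0],"hand": 0.0},{"slide": [0,0,0],"delta_rot": [0,0,0],"hand": 0.0},{"slide": [0,0,0],"delta_rot": [0,0,0],"hand": 0.0}])

```text
time_s: 16.08
eef_pos: [0.5341, 0.026, 0.0559]
eef_rot: [-0.0, 0.645, 0.764, 0.0]
wrist_force: [-0.3, 0.9, -6.4]
opening: 0.21
```

```bash
python3 - <<'E'
from h import *
st()
E
```

```text
t 16.07 pos [534.06  26.03  55.89] guide [24.99 27.33 55.89] yaw 9.62 tilt [-0.0001  0.0002] F [-0.32  0.94 -6.39] T [-0.03 -0.01 -0.01] op 0.21
```

Spring force is falling normally and there is no side force, so I release it.

Emit:
drive_tool(deltas=[{"slide": [0,0,0],"delta_rot": [0,0,0],"hand": 0.3},{"slide": [0,0,0],"delta_rot": [0,0,0],"hand": 0.5},{"slide": [0,0,0],"delta_rot": [0,0,0],"hand": 0.6},{"slide": [0,0,-0.4],"delta_rot": [0,0,0],"hand": 0.6},{"slide": [0,0,-0.6],"delta_rot": [0,0,0],"hand": 0.6}])

```text
time_s: 16.7
eef_pos: [0.5334, 0.026, 0.1058]
eef_rot: [-0.001, 0.645, 0.764, -0.0]
wrist_force: [-0.1, 0.2, -0.6]
opening: 0.598
```

```bash
python3 - <<'E'
from h import *
st()
c=snap('wrist','w4')
print(proj(c,g2w([26,27.6,78])),proj(c,g2w([26,27.6,80])),proj(c,g2w([26,27.6,85])))
b=snap('side','s4')
im=b['frame'][180:270,190:320,::-1]; cv2.imwrite('pics/c8.png',cv2.resize(im,None,fx=6,fy=6,interpolation=cv2.INTER_CUBIC))
for z in (78,80,85): print((proj(b,g2w([26,27.6,z]))-[190,180])*6)
E
```

```text
t 16.7 pos [533.39  26.   105.83] guide [ 24.33  27.41 105.83] yaw 9.61 tilt [-0.0019  0.0003] F [-0.14  0.2  -0.58] T [-0.08  0.    0.02] op 0.598
[322.95683713 232.15238419] [322.96542682 233.47322315] [322.98771155 236.89995201]
[299.31666095  96.68023261]
[298.40597185  93.5961589 ]
[296.11404358  85.8344807 ]
```

View pics/w4.png

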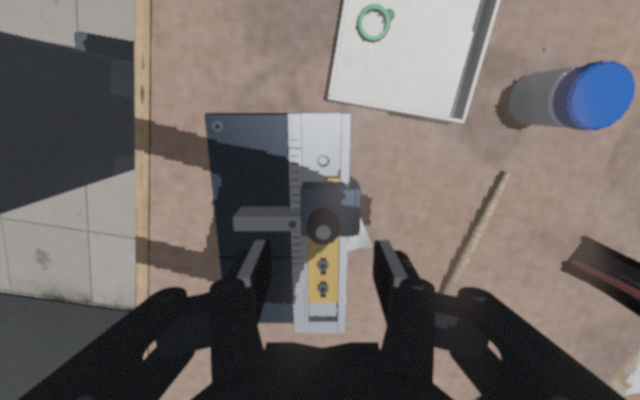

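View pics/c8.png

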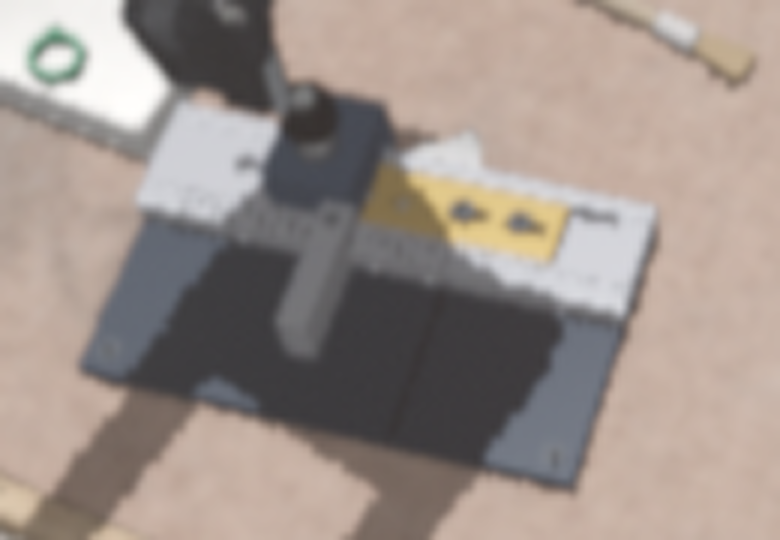

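Emit:
drive_tool(deltas=[{"slide": [-0.3,-0.06,-0.6],"delta_rot": [0,0,0],"hand": 0.85},{"slide": [-0.95,-0.19,-0.2],"delta_rot": [0,0,0],"hand": 0.85},{"slide": [-0.95,-0.19,0],"delta_rot": [0,0,0],"hand": 0.85},{"slide": [-0.95,-0.19,0],"delta_rot": [0,0,0],"hand": 0.85},{"slide": [-0.95,-0.19,0],"delta_rot": [0,0,0],"hand": 0.85}])

```text
time_s: 17.42
eef_pos: [0.5276, -0.1845, 0.1455]
eef_rot: [-0.0, 0.645, 0.764, 0.0]
wrist_force: [1.0, 0.5, 0.7]
opening: 0.848
```

Emit:
drive_tool(deltas=[{"slide": [-0.95,-0.19,0],"delta_rot": [0,0,0],"hand": 0.85},{"slide": [-0.64,-0.12,0],"delta_rot": [0,0,0.0294],"hand": 0.85},{"slide": [0,0,0],"delta_rot": [0,0,0],"hand": 0.85},{"slide": [0,0,0],"delta_rot": [0,0,0],"hand": 0.85},{"slide": [0,0,0],"delta_rot": [0,0,0],"hand": 0.85}])

```text
time_s: 18.05
eef_pos: [0.5259, -0.2628, 0.1457]
eef_rot: [-0.0, 0.679, 0.734, 0.0]
wrist_force: [-1.1, 0.6, 0.3]
opening: 0.849
```

```bash
python3 - <<'E'
from h import *
st()
c=snap('wrist','w5')
hsv=cv2.cvtColor(c['frame'],cv2.COLOR_RGB2HSV); m=cv2.inRange(hsv,(106,140,50),(125,255,255))
cs,_=cv2.findContours(m,0,2); k=max(cs,key=cv2.contourArea); print(cv2.contourArea(k),cv2.minAreaRect(k),cv2.boundingRect(k))
E
```

```text
t 18.05 pos [ 525.91 -262.77  145.65] guide [ -31.43 -256.02  145.65] yaw 4.43 tilt [-0.0005  0.0006] F [-1.13  0.64  0.32] T [-0.01  0.03 -0.04] op 0.849
2015.0 ((315.60333251953125, 188.00466918945312), (81.14961242675781, 43.21632766723633), 88.18170166015625) (293, 148, 45, 82)
```

View pics/w5.png

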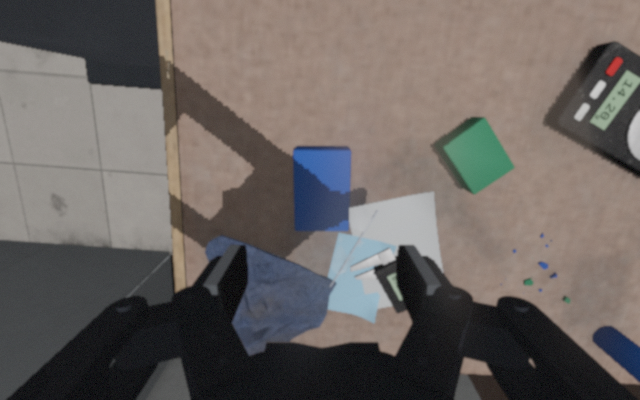

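```bash
python3 - <<'E'
from h import *
c=load('w5')
im=c['frame'][135:245,270:370,::-1]; im=np.clip(im.astype(float)*1.6,0,255).astype(np.uint8); cv2.imwrite('pics/c9.png',cv2.resize(im,None,fx=5,fy=5,interpolation=cv2.INTER_CUBIC))
E
```

```text
(no output)
```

View pics/c9.png

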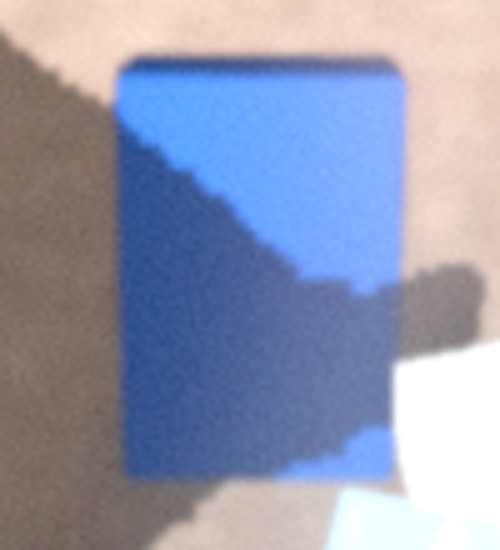

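```bash
python3 - <<'E'
from h import *
c=load('w5')
P=[ray(c,270+u/5,135+v/5,.028) for u,v in [(117,72),(408,75),(395,478),(125,480)]]
P=np.array(P);print(P.round(4),P.mean(0)); 
for i,j in [(3,0),(2,1)]: d=P[j]-P[i]; print(np.linalg.norm(d),np.degrees(np.arctan2(-d[0],d[1])))
for i,j in [(0,1),(3,2)]: d=P[j]-P[i]; print(np.linalg.norm(d),np.degrees(np.arctan2(d[1],d[0])))
st()
E
```

```text
[[ 0.5    -0.2268  0.028 ]
 [ 0.5493 -0.2234  0.028 ]
 [ 0.5546 -0.297   0.028 ]
 [ 0.5053 -0.3012  0.028 ]] [ 0.52728918 -0.26210208  0.028     ]
0.07463441720059187 4.062665456747991
0.07373259035418372 4.174080608244302
0.04938526195761574 3.8510323244664755
0.049533529106505436 4.895006222860732
t 18.1 pos [ 526.05 -262.81  145.81] guide [ -31.3  -256.09  145.81] yaw 4.43 tilt [-0.0002  0.0003] F [-0.26  1.03  0.  ] T [0.01 0.01 0.03] op 0.849
```

Emit:
drive_tool(deltas=[{"slide": [0.014,0.016,0.8],"delta_rot": [0,0,0.001],"hand": 0.85},{"slide": [0,0,0.8],"delta_rot": [0,0,0],"hand": 0.85},{"slide": [0,0,0.6],"delta_rot": [0,0,0],"hand": 0.85},{"slide": [0,0,0.3],"delta_rot": [0,0,0],"hand": 0.85},{"slide": [0,0,0.15],"delta_rot": [0,0,0],"hand": 0.8}])

```text
time_s: 18.73
eef_pos: [0.5268, -0.2628, 0.0131]
eef_rot: [-0.0, 0.681, 0.733, -0.0]
wrist_force: [1.0, -0.8, 0.3]
opening: 0.803
```

Emit:
drive_tool(deltas=[{"slide": [0,0,0],"delta_rot": [0,0,0],"hand": 0.65},{"slide": [0,0,0],"delta_rot": [0,0,0],"hand": 0.6},{"slide": [0,0,0],"delta_rot": [0,0,0],"hand": 0.5},{"slide": [0,0,0],"delta_rot": [0,0,0],"hand": 0.2},{"slide": [0,0,0],"delta_rot": [0,0,0],"hand": 0.2}])

```text
time_s: 19.35
eef_pos: [0.5277, -0.264, 0.0151]
eef_rot: [0.001, 0.681, 0.732, 0.0]
wrist_force: [-0.3, -0.2, 6.8]
opening: 0.567
```

```bash
python3 - <<'E'
from h import *
st()
E
```

```text
t 19.35 pos [ 527.73 -264.03   15.07] guide [ -29.85 -257.57   15.07] yaw 4.15 tilt [ 0.0022 -0.0016] F [-0.25 -0.17  6.83] T [0.15 0.16 0.03] op 0.567
```

Emit:
drive_tool(deltas=[{"slide": [0,0,-0.1],"delta_rot": [0,0,0],"hand": 0.2},{"slide": [0,0,-0.3],"delta_rot": [0,0,0],"hand": 0.2},{"slide": [0,0,-0.5],"delta_rot": [0,0,0],"hand": 0.2},{"slide": [0,0,-0.4],"delta_rot": [0,0,-0.03],"hand": 0.2},{"slide": [0,0,0],"delta_rot": [0,0,0],"hand": 0.2}])

```text
time_s: 19.98
eef_pos: [0.5281, -0.2643, 0.081]
eef_rot: [0.002, 0.646, 0.763, 0.0]
wrist_force: [0.1, 0.3, -1.8]
opening: 0.563
```

```bash
python3 - <<'E'
from h import *
st()
plan(list(g2w([-30,-38,0])[:2])+[.08],np.radians(9.65),6)
E
```

```text
t 19.98 pos [ 528.08 -264.33   81.02] guide [ -29.55 -257.92   81.02] yaw 9.51 tilt [ 0.0037 -0.0029] F [ 0.11  0.35 -1.84] T [-0.05 -0.01  0.01] op 0.563
rotvec deg [ 0.18  0.2  -0.14] d [-37.3 216.7  -1. ]
[ 0.733 -0.003  0.001] [ 0.0002  0.0002 -0.0001]
[ 0.733 -0.003  0.001] [ 0.0002  0.0002 -0.0001]
[ 0.733 -0.003  0.002] [ 0.0002  0.0002 -0.0001]
[ 0.733 -0.002  0.002] [ 0.0002  0.0002 -0.0001]
[ 0.733 -0.002  0.003] [ 0.0002  0.0002 -0.0001]
[ 0.733 -0.002  0.003] [ 0.0002  0.0002 -0.0001]
```

Emit:
drive_tool(deltas=[{"slide": [0.73,0,0],"delta_rot": [0.001,0.001,-0.0008],"hand": 0.2},{"slide": [0.73,0,0],"delta_rot": [0,0,0],"hand": 0.2},{"slide": [0.73,0,0],"delta_rot": [0,0,0],"hand": 0.2},{"slide": [0.73,0,0],"delta_rot": [0,0,0],"hand": 0.2},{"slide": [0.73,0,0],"delta_rot": [0,0,0],"hand": 0.2}])

```text
time_s: 20.6
eef_pos: [0.4951, -0.082, 0.0782]
eef_rot: [-0.003, 0.646, 0.764, -0.0]
wrist_force: [0.6, 1.0, -0.0]
opening: 0.565
```

Emit:
drive_tool(deltas=[{"slide": [0.73,0,0],"delta_rot": [0,0,0],"hand": 0.2},{"slide": [0,0,0],"delta_rot": [0,0,0],"hand": 0.2},{"slide": [0,0,0],"delta_rot": [0,0,0],"hand": 0.2},{"slide": [0,0,0],"delta_rot": [0,0,0],"hand": 0.2},{"slide": [0,0,0],"delta_rot": [0,0,0],"hand": 0.2}])

```text
time_s: 21.22
eef_pos: [0.4901, -0.0482, 0.079]
eef_rot: [-0.002, 0.645, 0.764, -0.0]
wrist_force: [0.7, 0.6, -0.5]
opening: 0.567
```

```bash
python3 - <<'E'
from h import *
st()
c=snap('wrist','w6');snap('side','s6')
im=c['frame'][100:400,180:460,::-1]; cv2.imwrite('pics/c10.png',cv2.resize(im,None,fx=2,fy=2,interpolation=cv2.INTER_CUBIC))
st()
E
```

```text
t 21.23 pos [490.08 -48.23  78.97] guide [-30.8  -38.52  78.97] yaw 9.6 tilt [-0.0036  0.0024] F [ 0.72  0.6  -0.46] T [-0.02 -0.01 -0.02] op 0.567
t 21.32 pos [489.99 -47.97  78.97] guide [-30.86 -38.24  78.97] yaw 9.62 tilt [-0.0036  0.0026] F [-1.56  0.05 -1.55] T [-0.01 -0.02 -0.03] op 0.569
```

View pics/c10.png

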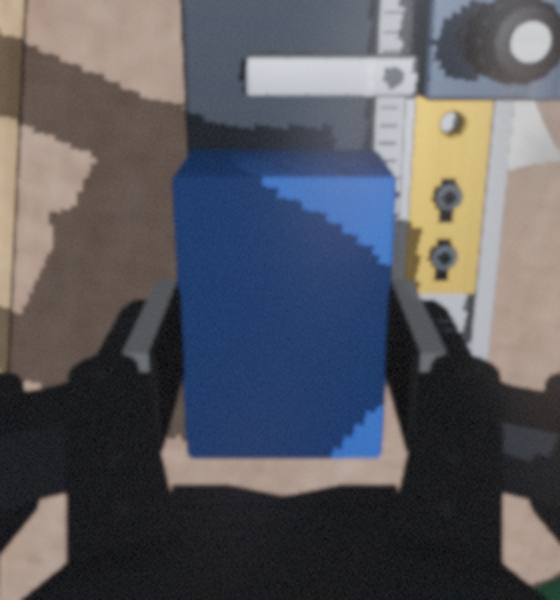

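View pics/s6.png

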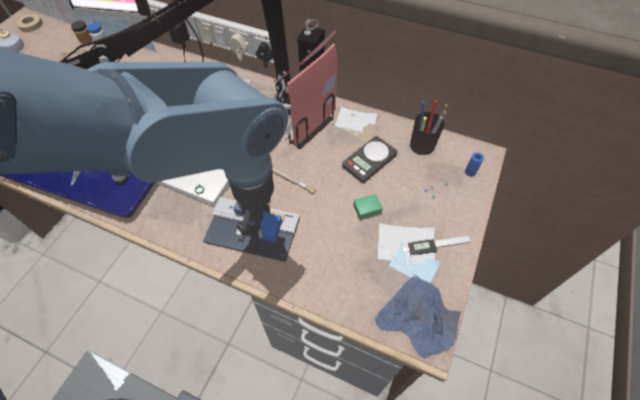

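Emit:
drive_tool(deltas=[{"slide": [0,0,0.3],"delta_rot": [-0.001,-0.001,0],"hand": 0.2},{"slide": [0,0,0.3],"delta_rot": [0,0,0],"hand": 0.2},{"slide": [0,0,0.25],"delta_rot": [0,0,0],"hand": 0.2},{"slide": [0,0,0.15],"delta_rot": [0,0,0],"hand": 0.2},{"slide": [0,0,0.04],"delta_rot": [0,0,0],"hand": 0.2}])

```text
time_s: 21.95
eef_pos: [0.4894, -0.0472, 0.0262]
eef_rot: [-0.001, 0.645, 0.764, -0.0]
wrist_force: [-0.2, -0.6, -1.0]
opening: 0.56
```

Emit:
drive_tool(deltas=[{"slide": [0,0,0.02],"delta_rot": [0,0,0],"hand": 0.2},{"slide": [0,0,0],"delta_rot": [0,0,0],"hand": 0.2},{"slide": [0,0,0],"delta_rot": [0,0,0],"hand": 0.2},{"slide": [0,0,0],"delta_rot": [0,0,0],"hand": 0.2},{"slide": [0,0,0],"delta_rot": [0,0,0],"hand": 0.2}])

```text
time_s: 22.58
eef_pos: [0.4899, -0.0474, 0.0262]
eef_rot: [0.0, 0.645, 0.764, 0.0]
wrist_force: [0.0, -0.7, -0.9]
opening: 0.566
```

```bash
python3 - <<'E'
from h import *
st()
E
```

```text
t 22.57 pos [489.95 -47.38  26.15] guide [-30.8  -37.65  26.15] yaw 9.69 tilt [ 0.0003 -0.0001] F [ 0.01 -0.74 -0.86] T [ 0.04 -0.01 -0.04] op 0.566
```

Emit:
drive_tool(deltas=[{"slide": [0,0,0.012],"delta_rot": [0,0,0],"hand": 0.2},{"slide": [0,0,0.012],"delta_rot": [0,0,0],"hand": 0.2},{"slide": [0,0,0.01],"delta_rot": [0,0,0],"hand": 0.2},{"slide": [0,0,0],"delta_rot": [0,0,0],"hand": 0.2},{"slide": [0,0,0],"delta_rot": [0,0,0],"hand": 0.2}])

```text
time_s: 23.2
eef_pos: [0.4898, -0.0473, 0.0243]
eef_rot: [-0.0, 0.645, 0.764, -0.0]
wrist_force: [0.1, 0.2, -0.8]
opening: 0.567
```

Emit:
drive_tool(deltas=[{"slide": [0,0,0.008],"delta_rot": [0,0,0],"hand": 0.2},{"slide": [0,0,0.008],"delta_rot": [0,0,0],"hand": 0.2},{"slide": [0,0,0],"delta_rot": [0,0,0],"hand": 0.2},{"slide": [0,0,0],"delta_rot": [0,0,0],"hand": 0.2},{"slide": [0,0,0],"delta_rot": [0,0,0],"hand": 0.2}])

```text
time_s: 23.82
eef_pos: [0.4898, -0.0473, 0.0235]
eef_rot: [-0.0, 0.645, 0.764, 0.0]
wrist_force: [0.7, -0.8, -1.0]
opening: 0.567
```

```bash
python3 - <<'E'
from h import *
st()
E
```

```text
t 23.82 pos [489.84 -47.34  23.51] guide [-30.89 -37.6   23.51] yaw 9.69 tilt [-0.  0.] F [ 0.74 -0.77 -0.99] T [ 0.02  0.06 -0.01] op 0.567
```

Emit:
drive_tool(deltas=[{"slide": [0,0,0.008],"delta_rot": [0,0,0],"hand": 0.2},{"slide": [0,0,0.006],"delta_rot": [0,0,0],"hand": 0.2},{"slide": [0,0,0],"delta_rot": [0,0,0],"hand": 0.2},{"slide": [0,0,0],"delta_rot": [0,0,0],"hand": 0.2},{"slide": [0,0,0],"delta_rot": [0,0,0],"hand": 0.2}])

```text
time_s: 24.45
eef_pos: [0.4899, -0.0474, 0.023]
eef_rot: [0.0, 0.645, 0.764, -0.0]
wrist_force: [-2.1, 0.9, 6.0]
opening: 0.564
```

```bash
python3 - <<'E'
from h import *
st()
E
```

```text
t 24.45 pos [489.9  -47.37  23.05] guide [-30.84 -37.64  23.05] yaw 9.69 tilt [ 0.     -0.0001] F [-2.13  0.87  6.02] T [0.19 0.35 0.06] op 0.564
```

Emit:
drive_tool(deltas=[{"slide": [0,0,-0.008],"delta_rot": [0,0,0],"hand": 0.2},{"slide": [0.03,0.02,0],"delta_rot": [0,0,0],"hand": 0.2},{"slide": [0.03,0.02,0],"delta_rot": [0,0,0],"hand": 0.2},{"slide": [0.03,0.02,0],"delta_rot": [0,0,0],"hand": 0.2},{"slide": [0,0,0],"delta_rot": [0,0,0],"hand": 0.2}])

```text
time_s: 25.08
eef_pos: [0.4921, -0.0422, 0.0231]
eef_rot: [-0.0, 0.645, 0.764, 0.0]
wrist_force: [0.3, 0.1, -0.9]
opening: 0.57
```

```bash
python3 - <<'E'
from h import *
st()
c=snap('wrist','w7')
im=c['frame'][60:360,180:460,::-1]; cv2.imwrite('pics/c11.png',cv2.resize(im,None,fx=2,fy=2,interpolation=cv2.INTER_CUBIC))
E
```

```text
t 25.07 pos [492.07 -42.16  23.12] guide [-27.83 -32.86  23.12] yaw 9.7 tilt [-0.0001  0.0002] F [ 0.28  0.08 -0.92] T [ 0.   -0.04  0.  ] op 0.57
```

View pics/c11.png

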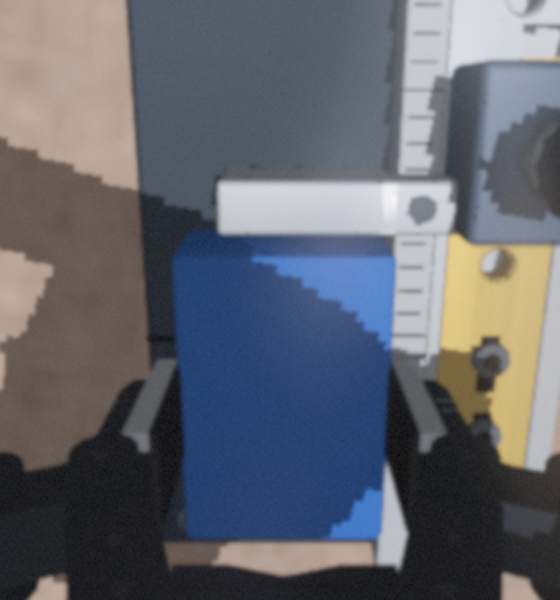

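Emit:
drive_tool(deltas=[{"slide": [0.02,0.01,0],"delta_rot": [0,0,0],"hand": 0.2},{"slide": [0.02,0.01,0],"delta_rot": [0,0,0],"hand": 0.2},{"slide": [0,0,0],"delta_rot": [0,0,0],"hand": 0.2},{"slide": [0,0,0],"delta_rot": [0,0,0],"hand": 0.2},{"slide": [0,0,0],"delta_rot": [0,0,0],"hand": 0.2}])

```text
time_s: 25.75
eef_pos: [0.4927, -0.0402, 0.0232]
eef_rot: [-0.0, 0.645, 0.764, 0.0]
wrist_force: [0.0, -0.1, -0.5]
opening: 0.564
```

Emit:
drive_tool(deltas=[{"slide": [0,0.01,0],"delta_rot": [0,0,0],"hand": 0.2},{"slide": [0,0,0],"delta_rot": [0,0,0],"hand": 0.2},{"slide": [0,0,0],"delta_rot": [0,0,0],"hand": 0.2},{"slide": [0,0,0],"delta_rot": [0,0,0],"hand": 0.2},{"slide": [0,0,0],"delta_rot": [0,0,0],"hand": 0.2}])

```text
time_s: 26.38
eef_pos: [0.4932, -0.0402, 0.0232]
eef_rot: [-0.0, 0.645, 0.764, -0.0]
wrist_force: [0.3, -0.0, -0.9]
opening: 0.565
```

Emit:
drive_tool(deltas=[{"slide": [0,0.01,0],"delta_rot": [0,0,0],"hand": 0.2},{"slide": [0,0,0],"delta_rot": [0,0,0],"hand": 0.2},{"slide": [0,0,0],"delta_rot": [0,0,0],"hand": 0.2},{"slide": [0,0,0],"delta_rot": [0,0,0],"hand": 0.2},{"slide": [0,0,0],"delta_rot": [0,0,0],"hand": 0.2}])

```text
time_s: 27.0
eef_pos: [0.4935, -0.0401, 0.0231]
eef_rot: [-0.0, 0.645, 0.764, -0.0]
wrist_force: [-2.4, -0.0, -1.3]
opening: 0.568
```

```bash
python3 - <<'E'
from h import *
st()
E
```

```text
t 27.0 pos [493.49 -40.06  23.13] guide [-26.08 -31.03  23.13] yaw 9.69 tilt [-0.0004  0.0001] F [-2.42 -0.05 -1.25] T [-0.08  0.25 -0.05] op 0.568
```

Emit:
drive_tool(deltas=[{"slide": [0.01,0.004,0],"delta_rot": [0,0,0],"hand": 0.2},{"slide": [0,0,0],"delta_rot": [0,0,0],"hand": 0.2},{"slide": [0.01,0,0],"delta_rot": [0,0,0],"hand": 0.2},{"slide": [0,0,0],"delta_rot": [0,0,0],"hand": 0.2},{"slide": [0,0,0],"delta_rot": [0,0,0],"hand": 0.2}])

```text
time_s: 27.62
eef_pos: [0.4934, -0.0392, 0.0231]
eef_rot: [-0.0, 0.645, 0.764, -0.0]
wrist_force: [-3.2, -3.5, -0.8]
opening: 0.566
```

Emit:
drive_tool(deltas=[{"slide": [0.008,0,0],"delta_rot": [0,0,0],"hand": 0.2},{"slide": [0,0,0],"delta_rot": [0,0,0],"hand": 0.2},{"slide": [0,0,0],"delta_rot": [0,0,0],"hand": 0.2},{"slide": [0,0,0],"delta_rot": [0,0,0],"hand": 0.2},{"slide": [0,0,0],"delta_rot": [0,0,0],"hand": 0.2}])

```text
time_s: 28.25
eef_pos: [0.4933, -0.0388, 0.0231]
eef_rot: [-0.0, 0.645, 0.764, -0.0]
wrist_force: [-4.0, -3.0, -0.9]
opening: 0.564
```

```bash
python3 - <<'E'
from h import *
st()
E
```

```text
t 28.25 pos [493.33 -38.77  23.11] guide [-26.02 -29.73  23.11] yaw 9.69 tilt [-0.0007 -0.0001] F [-3.99 -2.96 -0.89] T [-0.61  0.67 -0.19] op 0.564
```

Emit:
drive_tool(deltas=[{"slide": [0,-0.006,0],"delta_rot": [0,0,0],"hand": 0.2},{"slide": [0,0,0],"delta_rot": [0,0,0],"hand": 0.2},{"slide": [0.006,0,0],"delta_rot": [0,0,0],"hand": 0.2},{"slide": [0,0,0],"delta_rot": [0,0,0],"hand": 0.2},{"slide": [0,0,0],"delta_rot": [0,0,0],"hand": 0.2}])

```text
time_s: 28.88
eef_pos: [0.4932, -0.0383, 0.0232]
eef_rot: [-0.0, 0.645, 0.764, 0.0]
wrist_force: [-2.7, -2.5, -1.3]
opening: 0.564
```

```bash
python3 - <<'E'
from h import *
st()
c=snap('wrist','w8')
im=c['frame'][60:260,230:430,::-1]; cv2.imwrite('pics/c12.png',cv2.resize(im,None,fx=3,fy=3,interpolation=cv2.INTER_CUBIC))
E
```

```text
t 28.88 pos [493.23 -38.33  23.17] guide [-26.05 -29.28  23.17] yaw 9.69 tilt [-0.0002  0.0002] F [-2.66 -2.45 -1.27] T [-0.33  0.49 -0.12] op 0.564
```

View pics/c12.png

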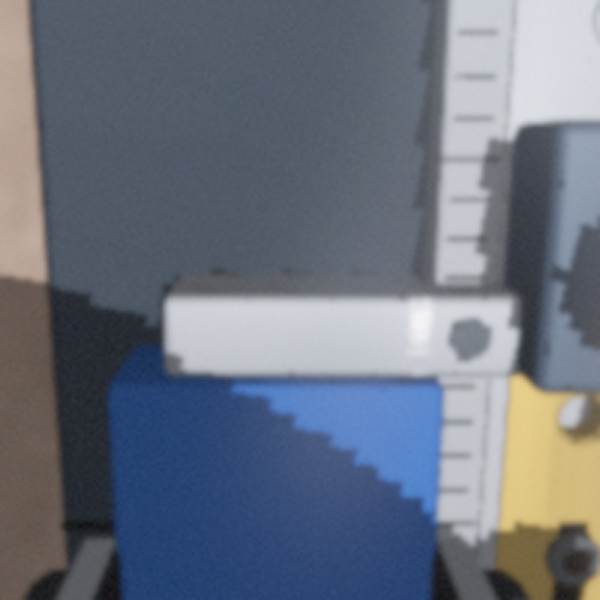

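Emit:
drive_tool(deltas=[{"slide": [0.006,0,0],"delta_rot": [0,0,0],"hand": 0.2},{"slide": [0,0,0],"delta_rot": [0,0,0],"hand": 0.2},{"slide": [0.006,0,0],"delta_rot": [0,0,0],"hand": 0.2},{"slide": [0,0,0],"delta_rot": [0,0,0],"hand": 0.2},{"slide": [0,0,0],"delta_rot": [0,0,0],"hand": 0.2}])

```text
time_s: 29.55
eef_pos: [0.4932, -0.0378, 0.0232]
eef_rot: [-0.0, 0.645, 0.764, -0.0]
wrist_force: [-2.5, -2.9, -0.8]
opening: 0.563
```

Emit:
drive_tool(deltas=[{"slide": [0.006,0,0],"delta_rot": [0,0,0],"hand": 0.2},{"slide": [0,0,0],"delta_rot": [0,0,0],"hand": 0.2},{"slide": [0,0,0],"delta_rot": [0,0,0],"hand": 0.2},{"slide": [0,0,0],"delta_rot": [0,0,0],"hand": 0.2},{"slide": [0,0,0],"delta_rot": [0,0,0],"hand": 0.2}])

```text
time_s: 30.18
eef_pos: [0.4932, -0.0378, 0.0232]
eef_rot: [0.0, 0.645, 0.764, -0.0]
wrist_force: [-4.0, -4.2, -0.8]
opening: 0.566
```

Emit:
drive_tool(deltas=[{"slide": [0.006,0,0],"delta_rot": [0,0,0],"hand": 0.2},{"slide": [0,0,0],"delta_rot": [0,0,0],"hand": 0.2},{"slide": [0,0,0],"delta_rot": [0,0,0],"hand": 0.2},{"slide": [0,0,0],"delta_rot": [0,0,0],"hand": 0.2},{"slide": [0,0,0],"delta_rot": [0,0,0],"hand": 0.2}])

```text
time_s: 30.8
eef_pos: [0.4932, -0.0377, 0.0232]
eef_rot: [0.0, 0.645, 0.764, -0.0]
wrist_force: [-3.2, -5.0, -1.9]
opening: 0.566
```

```bash
python3 - <<'E'
from h import *
st()
c=snap('wrist','w9')
im=c['frame'][60:260,230:430,::-1]; cv2.imwrite('pics/c13.png',cv2.resize(im,None,fx=3,fy=3,interpolation=cv2.INTER_CUBIC))
E
```

```text
t 30.8 pos [493.15 -37.68  23.25] guide [-26.01 -28.63  23.25] yaw 9.69 tilt [ 0.0001 -0.0006] F [-3.17 -5.02 -1.87] T [-0.78  0.62 -0.17] op 0.566
```

View pics/c13.png

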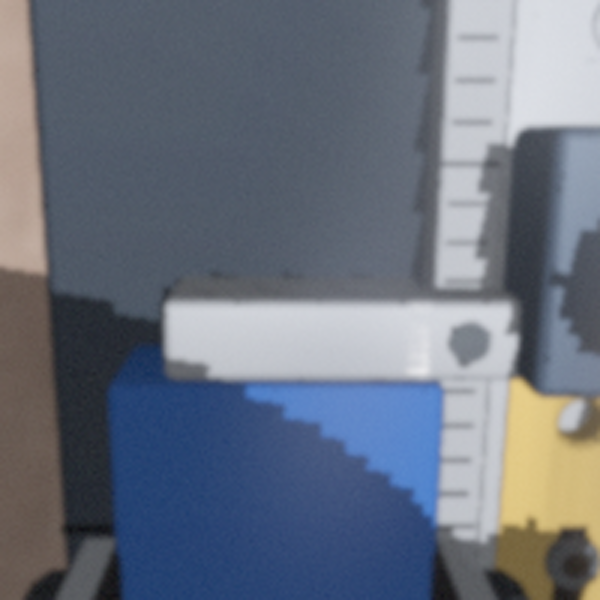

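Emit:
drive_tool(deltas=[{"slide": [0,0,0.005],"delta_rot": [0,0,0],"hand": 0.2},{"slide": [0,0,0],"delta_rot": [0,0,0],"hand": 0.2},{"slide": [0,0,0],"delta_rot": [0,0,0],"hand": 0.62},{"slide": [0,0,0],"delta_rot": [0,0,0],"hand": 0.68},{"slide": [0,0,0],"delta_rot": [0,0,0],"hand": 0.68}])

```text
time_s: 31.48
eef_pos: [0.4937, -0.0371, 0.0233]
eef_rot: [0.0, 0.645, 0.764, 0.0]
wrist_force: [-0.1, 0.9, 0.3]
opening: 0.681
```

```bash
python3 - <<'E'
from h import *
st()
E
```

```text
t 31.48 pos [493.7  -37.13  23.27] guide [-25.38 -28.17  23.27] yaw 9.7 tilt [0.0012 0.    ] F [-0.14  0.89  0.26] T [-0.03 -0.05 -0.03] op 0.681
```

Emit:
drive_tool(deltas=[{"slide": [0,0,-0.2],"delta_rot": [0,0,0],"hand": 0.72},{"slide": [0,0,-0.6],"delta_rot": [0,0,0],"hand": 0.75},{"slide": [0,0,-0.8],"delta_rot": [0,0,0],"hand": 0.8},{"slide": [-0.5,0,-0.6],"delta_rot": [0,0,0],"hand": 0.8},{"slide": [0,0,0],"delta_rot": [0,0,0],"hand": 0.8}])

```text
time_s: 32.1
eef_pos: [0.4999, -0.0637, 0.1366]
eef_rot: [0.003, 0.645, 0.764, 0.001]
wrist_force: [0.0, -0.6, -1.0]
opening: 0.798
```

```bash
python3 - <<'E'
from h import *
st()
c=snap('wrist','w10')
im=c['frame'][60:260,220:420,::-1]; cv2.imwrite('pics/c14.png',cv2.resize(im,None,fx=3,fy=3,interpolation=cv2.INTER_CUBIC))
b=snap('side','s10')
im=b['frame'][180:270,190:320,::-1]; cv2.imwrite('pics/c15.png',cv2.resize(im,None,fx=6,fy=6,interpolation=cv2.INTER_CUBIC))
E
```

```text
t 32.1 pos [499.93 -63.66 136.56] guide [-23.69 -55.38 136.56] yaw 9.62 tilt [ 0.0069 -0.0027] F [ 0.01 -0.6  -1.  ] T [ 0.01 -0.06 -0.02] op 0.798
```

View pics/c14.png

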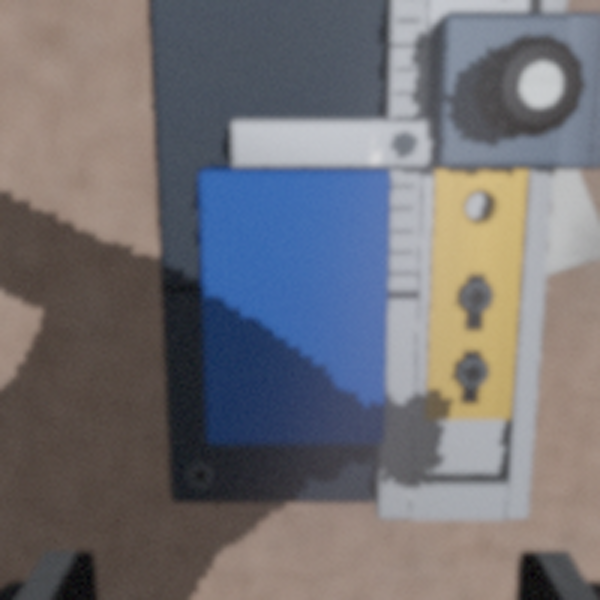

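View pics/c15.png

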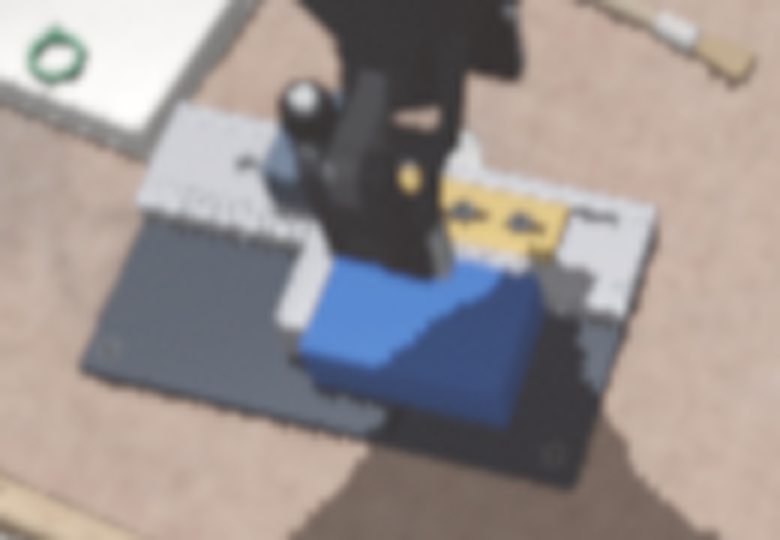

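Emit:
drive_tool(deltas=[{"slide": [-0.4,0,-0.4],"delta_rot": [0,0,0],"hand": 0.8},{"slide": [0,0,0],"delta_rot": [0,0,0],"hand": 0.8},{"slide": [0,0,0],"delta_rot": [0,0,0],"hand": 0.8},{"slide": [0,0,0],"delta_rot": [0,0,0],"hand": 0.8},{"slide": [0,0,0],"delta_rot": [0,0,0],"hand": 0.8}])

```text
time_s: 32.83
eef_pos: [0.5002, -0.081, 0.1522]
eef_rot: [-0.001, 0.645, 0.764, -0.0]
wrist_force: [0.5, 0.7, 0.5]
opening: 0.8
```

```bash
python3 - <<'E'
from h import *
st()
c=snap('wrist','w11')
im=c['frame'][40:240,200:400,::-1]; cv2.imwrite('pics/c16.png',cv2.resize(im,None,fx=4,fy=3,interpolation=cv2.INTER_CUBIC)[:, :800]) if 0 else cv2.imwrite('pics/c16.png',cv2.resize(im,None,fx=3,fy=3,interpolation=cv2.INTER_CUBIC))
for g in [(0,9.6,36),(0,-65.4,36),(-50,9.6,36),(-50,-65.4,36),(-65,-95,8),(0,-95,20),(46,-95,20),(25.5,27.6,78),(25.5,27.6,85)]: print(g,(proj(c,g2w(g))-[200,40])*3)
E
```

```text
t 32.83 pos [500.21 -80.98 152.25] guide [-26.31 -72.5  152.25] yaw 9.72 tilt [-0.0012  0.0006] F [0.49 0.68 0.47] T [-0.03 -0.    0.03] op 0.8
(0, 9.6, 36) [460.4765178  163.06284324]
(0, -65.4, 36) [452.50347328 434.91756624]
(-50, 9.6, 36) [273.658599   162.77148129]
(-50, -65.4, 36) [280.56838647 434.64996148]
(-65, -95, 8) [244.76241904 500.938134  ]
(0, -95, 20) [445.26634918 513.18408267]
(46, -95, 20) [590.54224612 513.41006149]
(25.5, 27.6, 78) [598.87974203  69.06913846]
(25.5, 27.6, 85) [606.95044499  64.56633201]
```

View pics/c16.png

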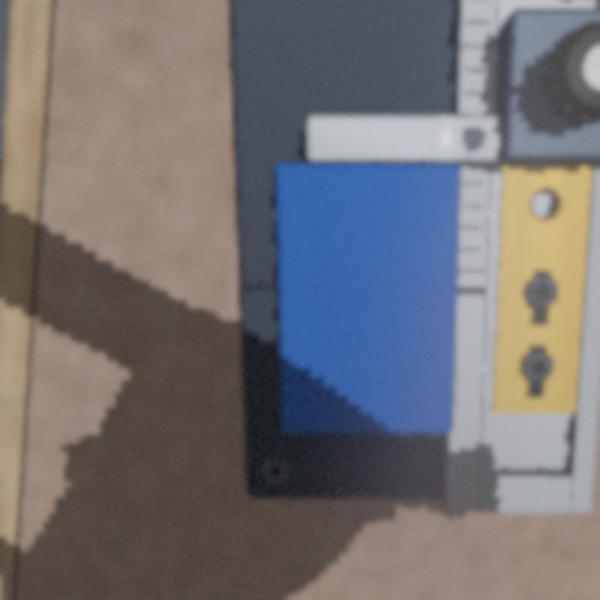

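```bash
python3 - <<'E'
from h import *
ctrl.hand_in(); st()
E
```

```text
the job is handed in; nothing more can be done
the job is handed in; nothing more can be done
```

The job is handed in. The stop is locked in the brass strip's first hole, and the blue wax block lies flat against the fence and the stop.

- **Stop:** I pulled the knob up about 8 mm and slid the stop along, feeling for the hole. The pin dropped in at about 32.8 mm of travel; the camera had suggested about 32 mm. I eased out a side force of about 3 N and let go with the pin part-way down, so it snapped home by itself. The last wrist picture puts the knob top within a pixel of its pin-home height.
- **Wax block:** I lowered it onto the base plate and touched it to the fence at about 3–4 N. I then pushed it up against the stop, with about 5 N on the wrist at most, and released it. In the last picture its four top corners are within a few zoomed pixels (under about 1 mm) of the seated position, with no visible gap.
- **Disagreements between checks:** the fixed cameras and the wrist camera placed the guide about 3 mm apart. My averaged position was still about 1 mm off in x, judging by where the knob and fence were actually touched. I therefore relied on touch for the final fit.
- **Not checked:** the bystanders were not measured again at the end; I made no contact with them. The time was 32.8 s of the 54 s allowed, and hand-in gave no verdict.

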